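# Proof-pull the soldered lugs of power modules

### The arm

A 6-joint arm with a two-finger parallel gripper is mounted at the origin on a cart in front of the work surface, level with it; the furniture and walls round the work are solid. World frame = base frame: x ahead of the robot, y to its left, z up, the work surface at z = 0. Lengths are in m, angles in rad, forces in N, time in s.
With the tool pointing down it reaches from about 0.35 to 0.975 m from the base axis. Payload 4.9 kg.
Tool frame: the origin (TCP) lies midway between the tips of the shut fingers; the grasp point (between the pads) lies 19 mm behind it; z points along the fingers, y is the line along which they close (so a half turn about z gives the same grasp; the last joint's range is limited). The gripper opens to 85 mm and grips with 20 to 120 N. Pads are 22 mm wide; open, the fingers measure 114 mm over their backs; the gripper's body (76 mm by 85 mm) begins 54 mm behind the grasp point. The pads swing forward as they close: fully open they stand 13 mm farther back than shut.
Start: joints at [1.054, 0.053, 1.613, -0, 1.476, -0.119], TCP at [0.242, 0.576, 0.231] pointing down, gripper open.
Joint ranges: [-3.01, 3.01], [-1.01, 2.22], [0.06, 2.58], [-1.02, 4.17], [0.09, 2.62], [-3.14, 3.14]. Speed limits (rad/s): [2.57, 2.57, 3.14, 3.14, 3.14, 3.14].

### API

Orientations are given as a rotation vector (axis times angle).
In Python, from station import ctrl gives the robot as it stands. The module is installed in compiled form; this text tells all that it offers.
- The arm moves only by the shell command python3 -m handwheel 'ROWS' [OPENING] [FORCE]. ROWS is JSON, a list of rows, each a list of 2 entries, a list of its own where there are three numbers: the shift along the tool's x, y, z in cm, then the turn, a rotation vector about the tool's x, y, z in rad. In form: [[[tx, ty, tz], [ax, ay, az]], ...]. A call has 1 to 5 rows; each row is the pose to reach, as a shift and turn from the pose commanded when the call began, along the tool's axes at that moment; what a row does not reach only later rows make up. A row lasts 1/8 s, in which the tool goes at most 62.5 mm and 10.7 degrees, less where a joint would pass 70% of its speed; a pose out of reach is approached as far as the arm can. A call with a gripper value outside its range is refused whole. OPENING is the gripper's target within -1 to 1 (shut at 1, half-way at 0, fully open at -1), set as the call begins (- or left out, the last holds). The fingers move at their own pace and stop on an object; FORCE is the grip in N (left out, the last holds). Time passes only in rows, so rows that repeat a pose let the fingers close. It gives the time, the measured TCP pose, the force, the opening and the grip force at its end, in the units of the state.
- ctrl.get_obs(): the state, without advancing time (a new reading comes with each control period).
- ctrl.get_image(name): name is "scene" or "top"; returns the picture (420x560x3 uint8, blue, green, red); there is no depth.
- ctrl.calibration(name): a dict with "fx", "fy", "cx", "cy" (pixels), "R" (3x3) and "t" (3): a world point X has camera coordinates R X + t. Camera axes: x right, y down, z forward; pixel columns grow to the right and rows downward; lengths in m; the calibration is good to about 2 mm. A picture is of the moment at which its call begins. calibration takes no time and is no camera call.
- ctrl.finish_job(): hands the job in; it is judged then, once.
Trained networks look in the newest picture that a camera, given by its name, has taken for a name from the list of things; names that differ only in an ending like _2 or _b are one class to them, and where a whole thing is asked for, a point or a joint stands for the part that bears it (a point fixed in the world has none). Each returns a list of dicts, best first, with "score" (0 to 1); they miss things now and then, are a little off and sometimes report something else, mostly with a low value. They report only what shows in the picture. A call takes as long as a camera call.
- ctrl.look_for(camera, query): "position" ([column, row] in pixels, amid what is visible of it).
- ctrl.landmark_of(camera, query): "position" ([column, row] in pixels: a listed point, or the origin of a listed thing).
The state is a dict: "t": time; "q": joint angles; "dq": joint speeds; "effort": joint torques, N m; "tool_pos": TCP position; "tool_rot": TCP orientation; "contact_force": force on the tool from outside, world axes, zero at the start; "wrist_torque": the same for the moment, N m; "opening": finger opening in m; "grip_force": force on a finger pad.
Only numpy, scipy, OpenCV 4.12 (cv2) and the standard library are available. Lean on these libraries where they do the work, as an engineer would, in place of code of your own. Each camera call takes 0.05 s, during which the arm holds its last target. There are 200 camera calls.

### The job

Proof-pull the soldered lug of every power module on the bench, working up from the lightest load: red, then blue, then yellow (some may be missing). For each, seat it fully home on the tester's pegs with the hook pin through its lug, pull the carriage grip until the gauge's pointer stands in the band of the module's own colour without overshooting that band, hold it there for a full second, let the carriage back home, and move the module to the tested tray. At the end all modules lie flat in the tray, side by side, the tester is empty and at rest, and the other things on the bench are undisturbed.

Things in the scene. Friction and masses are not known exactly. Their poses are not given: they have to be found in the camera images.
- module_red_mid (a point): red power module, lying flat, 33 mm high, 0.14 kg: green board 80 x 56 x 5 mm (x, y, z) with a red block 40 x 30 x 28 mm on its middle; a brass lug sticks out to x = +70 mm. This point is its centre, 16.5 mm above its underside; x towards the lug, z up. Grip the block across its 30 mm (y), fingertips no lower than the board's top.
- module_red: the same red module, origin at the centre of its underside, same axes. Two 8 mm holes go through the board at (-31, 19) and (31, -19) mm. The lug is 3 mm thick, its underside 5 mm up; its square eye, open 12 x 12 mm, is centred at x = 58 mm.
- module_blue_mid (a point): blue power module, lying flat, 33 mm high, 0.14 kg: green board 80 x 56 x 5 mm (x, y, z) with a blue block 40 x 30 x 28 mm on its middle; a brass lug sticks out to x = +70 mm. This point is its centre, 16.5 mm above its underside; x towards the lug, z up. Grip the block across its 30 mm (y), fingertips no lower than the board's top.
- module_blue: the same blue module, origin at the centre of its underside, same axes. Two 8 mm holes go through the board at (-31, 19) and (31, -19) mm. The lug is 3 mm thick, its underside 5 mm up; its square eye, open 12 x 12 mm, is centred at x = 58 mm.
- module_yellow_mid (a point): yellow power module, lying flat, 33 mm high, 0.14 kg: green board 80 x 56 x 5 mm (x, y, z) with a yellow block 40 x 30 x 28 mm on its middle; a brass lug sticks out to x = +70 mm. This point is its centre, 16.5 mm above its underside; x towards the lug, z up. Grip the block across its 30 mm (y), fingertips no lower than the board's top.
- module_yellow: the same yellow module, origin at the centre of its underside, same axes. Two 8 mm holes go through the board at (-31, 19) and (31, -19) mm. The lug is 3 mm thick, its underside 5 mm up; its square eye, open 12 x 12 mm, is centred at x = 58 mm.
- nest (a point): centre of the top face (22 mm over the bench) of the nest of the blue 370 x 100 mm pull tester; x: the pull direction, from nest to grip; z up. 6 mm pegs, 13 mm tall, tips tapered, stand at (-31, 19) and (31, -19) mm. A seated module has its underside on this face, its origin and axes at these, pegs in its holes (1 mm play all round), hook pin in its eye (2 mm).
- hook_pin (a point): tip of the upright steel hook pin, 8 mm thick, on the end of the gauge's rod; at rest 58 mm from the nest's centre along the pull direction and 21 mm above the nest's face
- grip (a point): point on the black upright grip of the tester's grey carriage; the grip is 18 mm thick along the pull direction, 36 mm wide across it, its top 20 mm above this point; the rest of the tester stays 31 mm or more below this point. Pinch it across its 18 mm and pull along the nest's x. Axes as the nest's.
- carriage (a joint): how far the carriage is drawn out along the pull direction from home, m (0 to 0.065). A light spring (about 1 N) and a damper (30 N s/m) bring it home by itself when let go.
- gauge (a joint): stretch of the spring gauge on the carriage, m (0 to 0.056; 250 N/m). It stretches only while a seated module's lug holds the hook pin back: the first 2 mm of carriage travel (+-1.5) is play, the rest stretch. A black pointer on the white scale starts near the grip and moves towards the nest; bands 8 mm wide: red centred at 0.020, blue 0.032, yellow 0.044.
- tray_in (a point): centre of the inner floor (4 mm over the bench) of the black tested tray: inside 142 mm along its x, 212 mm along its y, walls 4 mm thick and 20 mm high over the bench; three modules fit side by side along its y, 70 mm apart, each lying along x
- reel: bystander: reel of solder wire, yellow top, 54 mm across, 40 mm high; origin at its underside
- flux: bystander: small flux jar with white lid, 50 mm across, 26 mm high; origin at its underside
- tape: bystander: roll of black insulating tape, 55 mm across, 19 mm high; origin at its underside

How it is judged:
On the way, in this order (a step that is already met when the one before it is completed fails the run):
1. the red module is seated in the nest and the gauge is held in the red band for a second (pin hard against its eye, 60 mm from its centre; grip 222 mm + gauge reading from its centre) (horizontal distance between module_red_mid and nest below 0.004 m and z of module_red_mid in the frame of nest between 0.012 and 0.0195 m and angle between module_red_mid's own z axis and vertical below 0.06 rad and angle between the x axis of module_red_mid and the x axis of nest, either way round below 0.1 rad and x of hook_pin in the frame of module_red_mid between 0.058 and 0.063 m and x of grip in the frame of module_red_mid between 0.2372 and 0.2468 m), for 0.9 s.
2. the blue module is seated in the nest and the gauge is held in the blue band for a second (pin hard against its eye, 60 mm from its centre; grip 222 mm + gauge reading from its centre) (horizontal distance between module_blue_mid and nest below 0.004 m and z of module_blue_mid in the frame of nest between 0.012 and 0.0195 m and angle between module_blue_mid's own z axis and vertical below 0.06 rad and angle between the x axis of module_blue_mid and the x axis of nest, either way round below 0.1 rad and x of hook_pin in the frame of module_blue_mid between 0.058 and 0.063 m and x of grip in the frame of module_blue_mid between 0.2492 and 0.2588 m), for 0.9 s.
3. the yellow module is seated in the nest and the gauge is held in the yellow band for a second (pin hard against its eye, 60 mm from its centre; grip 222 mm + gauge reading from its centre) (horizontal distance between module_yellow_mid and nest below 0.004 m and z of module_yellow_mid in the frame of nest between 0.012 and 0.0195 m and angle between module_yellow_mid's own z axis and vertical below 0.06 rad and angle between the x axis of module_yellow_mid and the x axis of nest, either way round below 0.1 rad and x of hook_pin in the frame of module_yellow_mid between 0.058 and 0.063 m and x of grip in the frame of module_yellow_mid between 0.2612 and 0.2708 m), for 0.9 s.
At the end, for the whole second after the job is handed in: all modules present lie flat, at rest, on the tray floor (centre 12 to 21 mm above it, tilt < 0.08 rad); gauge < 4 mm, carriage within 5 mm of home. Each was held 0.9 s within 4.8 mm of the middle of its band while seated (4 mm) in the nest, in order red, blue, yellow (x of module_red_mid in the frame of tray_in between -0.07 and 0.07 m and y of module_red_mid in the frame of tray_in between -0.105 and 0.105 m and z of module_red_mid in the frame of tray_in between 0.012 and 0.021 m and angle between each of module_red_mid, module_blue_mid, module_yellow_mid's own z axis and vertical below 0.08 rad and linear speed of each of module_red, module_blue, module_yellow below 0.02 m/s and x of module_blue_mid in the frame of tray_in between -0.07 and 0.07 m and y of module_blue_mid in the frame of tray_in between -0.105 and 0.105 m and z of module_blue_mid in the frame of tray_in between 0.012 and 0.021 m and x of module_yellow_mid in the frame of tray_in between -0.07 and 0.07 m and y of module_yellow_mid in the frame of tray_in between -0.105 and 0.105 m and z of module_yellow_mid in the frame of tray_in between 0.012 and 0.021 m and value of joint gauge below 0.004 m and value of joint carriage below 0.005 m); the robot touches nothing.
It fails at once if the red lug is overloaded: gauge more than 8 mm past the middle of the red band with that module in the nest (horizontal distance between module_red_mid and nest below 0.008 m and x of grip in the frame of module_red_mid above 0.25 m).
It fails at once if the blue lug is overloaded: gauge more than 8 mm past the middle of the blue band with that module in the nest (horizontal distance between module_blue_mid and nest below 0.008 m and x of grip in the frame of module_blue_mid above 0.262 m).
It fails at once if the yellow lug is overloaded: gauge more than 8 mm past the middle of the yellow band with that module in the nest (horizontal distance between module_yellow_mid and nest below 0.008 m and x of grip in the frame of module_yellow_mid above 0.274 m).
It fails at once if a bystander (reel, flux jar or tape) is knocked more than 4 cm away (distance of any of reel, flux, tape from where it was at the start of the episode above 0.04 m).
Of module_red, module_blue, module_yellow only 2 to 3 are there at a start; the rules pass over those that are not, and their reading is None.
At some moment in a run one of module_red, module_blue, module_yellow may be knocked a few centimetres aside while the robot is not near it.
Once in a run the grip may slacken for a moment while it holds something.
It also fails if it takes over 210 s, if anything falls off the work surface, if the arm or the gripper's body presses on something with over 40 N, if the wrist force passes 120 N, or if a joint passes its speed limit or range.

## Working session

There is one attempt and no reset: what is moved stays moved. The work goes in short steps, Python scripts to look and compute and a shell command to move; the robot and the scene stay as the last step left them, time stands still between calls to the robot, and variables do not carry over. Pictures are saved under pics/ and viewed, at most 19 in all, crops included, and the job is handed in when it is done.

```bash
mkdir -p pics; ls; cat > h.py <<'E'
import numpy as np, cv2
from scipy.spatial.transform import Rotation as Ro
from station import ctrl
def ray(cam,px,z):
    c=ctrl.calibration(cam);R=np.array(c["R"]);t=np.array(c["t"])
    d=R.T@np.array([(px[0]-c["cx"])/c["fx"],(px[1]-c["cy"])/c["fy"],1]);o=-R.T@t
    return o+d*(z-o[2])/d[2]
def proj(cam,X):
    c=ctrl.calibration(cam);p=np.array(c["R"])@np.array(X)+np.array(c["t"])
    return np.array([c["fx"]*p[0]/p[2]+c["cx"],c["fy"]*p[1]/p[2]+c["cy"]])
def shot(cam,name):
    im=ctrl.get_image(cam);cv2.imwrite("pics/%s.png"%name,im);return im
def st():
    o=ctrl.get_obs();print("t",round(o["t"],2),"tcp",np.round(o["tool_pos"],4),"F",np.round(o["contact_force"],1),"op",round(o["opening"],4),"g",round(o["grip_force"],1));return o
E
python3 - <<'E'
from h import *
o=st();print(Ro.from_rotvec(o["tool_rot"]).as_matrix().round(3))
Z={"module_red_mid":.0165,"module_blue_mid":.0165,"module_yellow_mid":.0165,"module_red":0,"module_blue":0,"module_yellow":0,"nest":.022,"hook_pin":.043,"grip":.08,"tray_in":.004,"reel":0,"flux":0,"tape":0}
for cam in("top","scene"):
    shot(cam,cam+"0"); c=ctrl.calibration(cam);print(cam,c["fx"],(-np.array(c["R"]).T@np.array(c["t"])).round(3))
    for k,z in Z.items():
        for r in ctrl.landmark_of(cam,k)[:2]:
            print(k,round(r["score"],2),np.round(r["position"],1),ray(cam,r["position"],z).round(4))
E
```

```text
pics
t 0.0 tcp [0.2418 0.5757 0.2301] F [-0.1  0.6 -0.3] op 0.0852 g 0.0
[[-0.922  0.387 -0.001]
 [ 0.387  0.922 -0.002]
 [ 0.    -0.002 -1.   ]]
top 406.38208277688045 [ 0.475 -0.05   1.083]
module_red_mid 0.97 [315.  250.1] [ 0.4645 -0.1832  0.0165]
module_yellow_mid 0.66 [371.1 260.7] [ 0.4404 -0.3305  0.0165]
module_yellow_mid 0.29 [312.2 208.6] [ 0.5733 -0.1743  0.0165]
module_red 0.93 [316.2 245.4] [ 0.4768 -0.1883  0.    ]
module_yellow 0.93 [368.4 260.6] [ 0.4399 -0.3276  0.    ]
nest 0.8 [313.2 206.8] [ 0.5776 -0.1762  0.022 ]
hook_pin 0.4 [291.8 206.1] [ 0.576  -0.1185  0.043 ]
grip 0.82 [225.8 192.5] [0.6022 0.0485 0.08  ]
grip 0.46 [173.8 169.3] [0.6571 0.1798 0.08  ]
reel 0.92 [418. 225.] [ 0.5378 -0.4605  0.    ]
flux 0.62 [198.7 260.1] [0.4307 0.1219 0.    ]
tape 0.65 [175.2 167.6] [0.6763 0.1946 0.    ]
scene 488.3819408434876 [-0.314 -0.93   1.164]
module_red_mid 0.91 [287.9 256.5] [ 0.4575 -0.1967  0.0165]
module_blue_mid 0.68 [267.5 185.1] [0.66   0.1113 0.0165]
module_blue_mid 0.63 [288.3 257.4] [ 0.4557 -0.2003  0.0165]
module_yellow_mid 0.89 [317.4 279.8] [ 0.4538 -0.3264  0.0165]
module_red 0.87 [287.6 256.5] [ 0.4679 -0.1855  0.    ]
module_yellow 0.33 [200.5 182.3] [0.5015 0.3168 0.    ]
nest 0.86 [308.3 234.1] [ 0.5743 -0.1763  0.022 ]
hook_pin 0.7 [288.7 254.2] [ 0.4485 -0.2085  0.043 ]
hook_pin 0.3 [264.8 186.5] [0.6249 0.0882 0.043 ]
grip 0.9 [269.3 186.1] [0.6069 0.0452 0.08  ]
tray_in 0.67 [199.5 182.8] [0.4941 0.3127 0.004 ]
reel 0.63 [374.5 286.8] [ 0.5691 -0.4566  0.    ]
flux 0.45 [217.5 216.7] [0.4252 0.12   0.    ]
tape 0.58 [258.2 170.7] [0.7098 0.2172 0.    ]
tape 0.19 [372.1 289.3] [ 0.5562 -0.4574  0.    ]
```

View pics/top0.png

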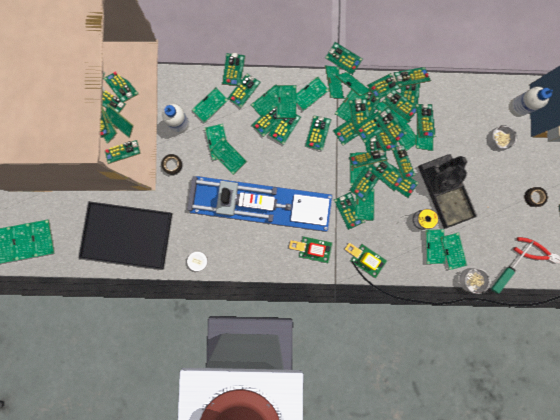

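View pics/scene0.png

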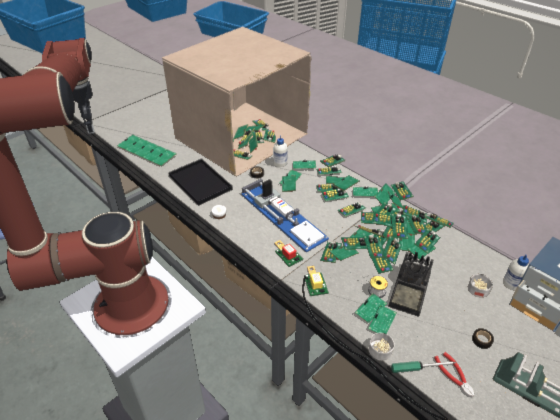

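The top view shows red at (317,250), yellow at (371,261), the tester with its nest at (312,208) and grip at (226,197), and the tray at (126,235). There is no blue module. The scene view agrees. Next I'll zoom in and segment.

```bash
cat > seg.py <<'E'
from h import *
def blob(im,cam,lo,hi,roi,z,f=8):
    x0,y0,x1,y1=roi;c=cv2.resize(im[y0:y1,x0:x1],None,fx=f,fy=f,interpolation=cv2.INTER_CUBIC)
    m=cv2.inRange(cv2.cvtColor(c,cv2.COLOR_BGR2HSV),lo,hi)
    cs=cv2.findContours(m,cv2.RETR_EXTERNAL,cv2.CHAIN_APPROX_NONE)[0]
    k=max(cs,key=cv2.contourArea)[:,0,:]
    P=np.array([ray(cam,((p[0]+.5)/f-.5+x0,(p[1]+.5)/f-.5+y0),z)[:2] for p in k])*1000
    r=cv2.minAreaRect(P.astype(np.float32))
    return np.array(r[0]),np.array(r[1]),r[2],P
E
python3 - <<'E'
from seg import *
im=cv2.imread("pics/top0.png")
cv2.imwrite("pics/c1.png",cv2.resize(im[165:285,185:395],None,fx=3.8,fy=3.8,interpolation=cv2.INTER_CUBIC))
for n,lo,hi,roi,z in [("red",(0,120,80),(8,255,255),(295,235,340,265),.033),("yel",(20,120,100),(35,255,255),(350,240,390,275),.033),
 ("redboard",(0,70,30),(90,255,255),(285,230,340,270),.005),("yelboard",(0,70,30),(90,255,255),(335,235,392,280),.005),
 ("base",(100,120,50),(125,255,255),(180,165,340,240),.015),("nestwhite",(0,0,170),(180,50,255),(285,190,335,228),.022),("tray",(0,0,0),(180,255,60),(70,195,180,272),.02)]:
    c,s,a,P=blob(im,"top",lo,hi,roi,z);print(n,c.round(1),s.round(1),round(a,1))
E
```

```text
red [ 466.4 -184.8] [44.8 30.9] 79.8
yel [ 440.8 -324.5] [47.1 33.3] 56.9
redboard [ 469.3 -169.2] [111.   55.7] 79.2Traceback (most recent call last):
  File "<stdin>", line 7, in <module>
  File "seg.py", line 7, in blob
    P=np.array([ray(cam,((p[0]+.5)/f-.5+x0,(p[1]+.5)/f-.5+y0),z)[:2] for p in k])*1000
                ~~~^^^^^^^^^^^^^^^^^^^^^^^^^^^^^^^^^^^^^^^^^^^^^
  File "h.py", line 5, in ray
    c=ctrl.calibration(cam);R=np.array(c["R"]);t=np.array(c["t"])
ValueError: time passes only in moves, steps and waits
```

View pics/c1.png

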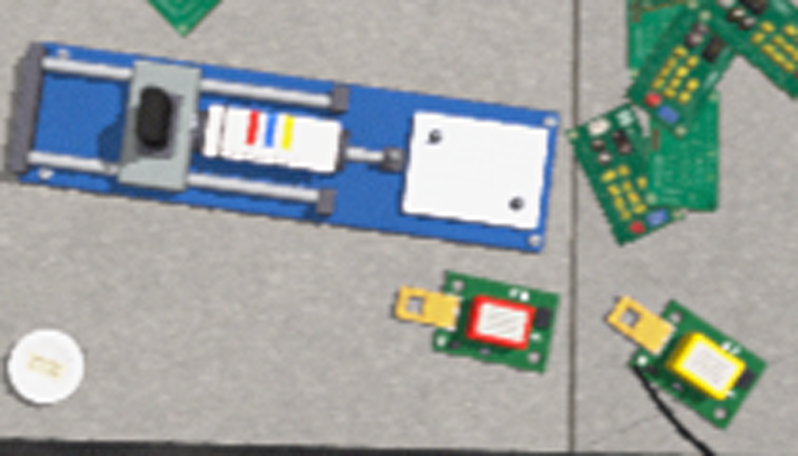

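```bash
sed -i 's/^def ray/CAL={n:ctrl.calibration(n) for n in ("top","scene")}\ndef ray/; s/c=ctrl.calibration(cam)/c=CAL[cam]/' h.py
python3 - <<'E'
from seg import *
im=cv2.imread("pics/top0.png")
for n,lo,hi,roi,z in [("redboard",(0,70,30),(90,255,255),(285,230,340,270),.005),("yelboard",(0,70,30),(90,255,255),(338,235,392,280),.005),
 ("base",(100,120,50),(125,255,255),(180,165,340,240),.01),("nestwhite",(0,0,170),(180,50,255),(285,190,335,228),.022),("tray",(0,0,0),(180,255,60),(70,195,180,272),.02),("grip",(0,0,0),(180,255,60),(215,180,235,210),.1)]:
    c,s,a,P=blob(im,"top",lo,hi,roi,z);print(n,c.round(1),s.round(1),round(a,1))
    if n in("redboard","yelboard"):
        # direction to lug: via block centre
        b=np.array([466.4,-184.8]) if n[0]=="r" else np.array([440.8,-324.5])
        L=cv2.boxPoints((tuple(c),tuple(s),a));e=L[1]-L[0];e2=L[2]-L[1];u=e if np.hypot(*e)>np.hypot(*e2) else e2;u=u/np.hypot(*u)
        if u@(c-b)<0:u=-u
        print("  origin",(c-15*u).round(1),"yaw",np.degrees(np.arctan2(u[1],u[0])).round(1))
# pegs: darkest spots in nest
g=cv2.cvtColor(im,cv2.COLOR_BGR2GRAY).astype(float)
for (x0,y0,x1,y1) in [(292,196,305,206),(314,212,327,223)]:
    w=np.clip(190-g[y0:y1,x0:x1],0,None);yy,xx=np.mgrid[y0:y1,x0:x1];p=((w*xx).sum()/w.sum(),(w*yy).sum()/w.sum());print("peg",np.round(p,2),ray("top",p,.03).round(4))
E
```

```text
redboard [ 469.3 -169.2] [111.   55.7] 79.2
  origin [ 466.5 -184. ] yaw 79.2
yelboard [ 448.1 -312.5] [110.7  57. ] 57.2
  origin [ 440.  -325.1] yaw 57.2
base [543.4 -41.2] [ 85.4 375.4] 5.4
nestwhite [ 570.4 -166.9] [94.4 71.2] 83.6
tray [491.5 311.8] [220.4 147.7] 83.6
grip [591.1  48.1] [20.8 38.8] 83.2
peg [294.   199.94] [ 0.5935 -0.1248  0.03  ]
peg [320.22 218.23] [ 0.5474 -0.1939  0.03  ]
```

```bash
python3 - <<'E'
from seg import *
im=cv2.imread("pics/top0.png")
f=8;x0,y0,x1,y1=285,188,335,230
c=cv2.resize(im[y0:y1,x0:x1],None,fx=f,fy=f,interpolation=cv2.INTER_CUBIC)
g=cv2.cvtColor(c,cv2.COLOR_BGR2GRAY);h=cv2.cvtColor(c,cv2.COLOR_BGR2HSV)
white=cv2.inRange(h,(0,0,150),(180,70,255))
cs=max(cv2.findContours(white,cv2.RETR_EXTERNAL,cv2.CHAIN_APPROX_NONE)[0],key=cv2.contourArea)
m=np.zeros_like(g);cv2.drawContours(m,[cv2.convexHull(cs)],-1,255,-1);m=cv2.erode(m,np.ones((25,25)))
ap=cv2.approxPolyDP(cv2.convexHull(cs),20,True)[:,0]
W=lambda p,z:ray("top",((p[0]+.5)/f-.5+x0,(p[1]+.5)/f-.5+y0),z)
q=np.array([W(p,.022)[:2]*1000 for p in ap]);print("corners",q.round(1).tolist())
d=((g<150)&(m>0)).astype(np.uint8);n,_,s,ce=cv2.connectedComponentsWithStats(d)
P=[]
for i in range(1,n):
    if s[i,4]>60: print("dot",s[i].tolist(),W(ce[i],.030).round(4)); P.append(W(ce[i],.030)[:2])
if len(P)==2:
    a,b=P; a,b=(a,b) if a[1]<b[1] else (b,a); d=b-a;print("sep",np.hypot(*d),"mid",(a+b)/2)
    # a=(-31,19) has lower y; b=(31,-19)
    print("yaw",np.degrees(np.arctan2(d[1],d[0])-np.arctan2(-38,62)))
for n_,roi in [("base",(180,165,340,240))]:
    x0,y0,x1,y1=roi;c=im[y0:y1,x0:x1];hh=cv2.cvtColor(cv2.resize(c,None,fx=f,fy=f,interpolation=cv2.INTER_CUBIC),cv2.COLOR_BGR2HSV)
    mm=cv2.inRange(hh,(98,120,50),(128,255,255));mm=cv2.morphologyEx(mm,cv2.MORPH_OPEN,np.ones((9,9)))
    pts=cv2.findNonZero(mm);hl=cv2.convexHull(pts)[:,0];q=np.array([W(p,.012)[:2]*1000 for p in hl],np.float32);print("base",cv2.minAreaRect(q))
E
```

```text
corners [[609.0, -124.6], [600.7, -215.7], [533.4, -209.9], [540.0, -118.7]]
dot [105, 93, 21, 24, 353] [ 0.5915 -0.1373  0.03  ]
dot [274, 234, 24, 23, 397] [ 0.5473 -0.194   0.03  ]
sep 0.07185472108055903 mid [ 0.56939904 -0.16566146]
yaw 83.58637119023633
base ((584.5364379882812, -38.652374267578125), (365.7415466308594, 98.28849792480469), 83.60763549804688)
```

```bash
python3 - <<'E'
from seg import *
from scipy.optimize import least_squares
def tri(a,b):
    r=least_squares(lambda X:np.r_[proj("top",X)-a,proj("scene",X)-b],[.57,0,.05]);return r.x.round(4),r.fun.round(1)
print("grip",tri((225.8,192.5),(269.3,186.1)))
print("nest",tri((313.2,206.8),(308.3,234.1)))
print("red",tri((315,250.1),(287.9,256.5)),"yel",tri((371.1,260.7),(317.4,279.8)))
im=cv2.imread("pics/scene0.png")
for n,X in [("nest",(.570,-.1665,.022)),("red",(.4665,-.184,.033)),("yel",(.440,-.3251,.033)),("peg1",(.5475,-.194,.03)),("peg2",(.5918,-.138,.03)),("griptop",(.5945,.0521,.1))]:
    print(n,proj("scene",X).round(1))
a=cv2.resize(im[170:300,225:365],None,fx=5,fy=4.6,interpolation=cv2.INTER_CUBIC);cv2.imwrite("pics/c2.png",a)
E
```

```text
grip (array([0.6036, 0.0472, 0.0804]), array([ 0.5, -0.6, -1.1,  0.1]))
nest (array([ 0.5771, -0.1758,  0.02  ]), array([-0.2,  0.2,  0.4, -0.1]))
red (array([ 0.4655, -0.1861,  0.002 ]), array([ 0.4, -0.4, -0.7,  0.1])) yel (array([ 0.4431, -0.3297,  0.0273]), array([ 0.8, -0.9, -1.4,  0.2]))
nest [305.2 233.2]
red [287.1 249.4]
yel [314.3 278.5]
peg1 [306.8 239.1]
peg2 [303.6 224.1]
griptop [265.3 182.3]
```

View pics/c2.png

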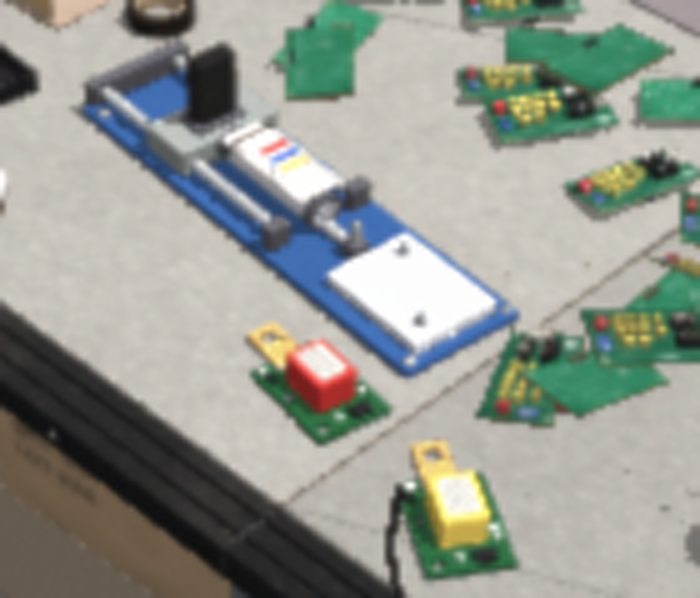

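```bash
cat > plan.py <<'E'
from h import *
def plan(wps,start=None):
    """wps: (x,y,z [m], yaw deg of tool x); prints shift cm / turn rad in tool axes of the previous waypoint"""
    o=ctrl.get_obs();p=np.array(o["tool_pos"]);R=Ro.from_rotvec(o["tool_rot"])
    if start is not None:p,R=start
    for x,y,z,w in wps:
        q=np.array([x,y,z]);a=np.radians(w)
        T=Ro.from_matrix(np.array([[np.cos(a),np.sin(a),0],[np.sin(a),-np.cos(a),0],[0,0,-1]]))
        print("->",(x,y,z,w),"[%s],[%s]"%(",".join("%.2f"%v for v in R.inv().apply(q-p)*100),",".join("%.3f"%v for v in (R.inv()*T).as_rotvec())),"rows",np.ceil(max(np.linalg.norm(q-p)/.0625,np.degrees((R.inv()*T).magnitude())/10.7)))
        p,R=q,T
E
python3 -c "
from plan import *
plan([(.34,.32,.23,118),(.4,.05,.22,79.2),(.4665,-.184,.12,79.2),(.4665,-.184,.029,79.2)])"
```

```text
-> (0.34, 0.32, 0.23, 118) [-18.95,-19.83,0.13],[0.000,-0.000,0.684] rows 5.0
-> (0.4, 0.05, 0.22, 79.2) [-26.66,-7.38,1.00],[0.000,0.000,0.677] rows 5.0
-> (0.4665, -0.184, 0.12, 79.2) [-21.74,10.92,10.00],[0.000,0.000,0.000] rows 5.0
-> (0.4665, -0.184, 0.029, 79.2) [0.00,0.00,9.10],[0.000,0.000,0.000] rows 2.0
```

```bash
python3 -m handwheel '[[[-3.79,-3.97,0.03],[0,0,0.137]],[[-7.58,-7.93,0.05],[0,0,0.274]],[[-11.4,-11.9,0.08],[0,0,0.41]],[[-15.2,-15.9,0.1],[0,0,0.547]],[[-18.95,-19.83,0.13],[0,0,0.684]]]' -1 40
python3 -m handwheel '[[[-5.33,-1.48,0.2],[0,0,0.135]],[[-10.7,-2.95,0.4],[0,0,0.27]],[[-16,-4.43,0.6],[0,0,0.406]],[[-21.3,-5.9,0.8],[0,0,0.54]],[[-26.66,-7.38,1],[0,0,0.677]]]'
python3 -c "
from plan import *
st();plan([(.4665,-.184,.12,79.2),(.4665,-.184,.008,79.2)])"
```

```text
t: 2.02
tool_pos: [0.3404, 0.3184, 0.2302]
tool_rot: [1.623, 2.689, 0.001]
contact_force: [1.7, 0.1, 0.3]
opening: 0.0852
grip_force: 0.0
t: 2.65
tool_pos: [0.4002, 0.0482, 0.2203]
tool_rot: [2.424, 1.997, 0.002]
contact_force: [0.5, -0.7, 0.6]
opening: 0.0851
grip_force: 0.0
t 2.65 tcp [0.4002 0.0482 0.2203] F [ 0.5 -0.7  0.6] op 0.0851 g 0.0
-> (0.4665, -0.184, 0.12, 79.2) [-21.53,10.93,10.04],[0.002,-0.000,-0.004] rows 5.0
-> (0.4665, -0.184, 0.008, 79.2) [0.00,0.00,11.20],[0.000,0.000,0.000] rows 2.0
```

```bash
python3 -m handwheel '[[[-4.3,2.19,2],[0,0,0]],[[-8.6,4.37,4],[0,0,0]],[[-12.9,6.56,6],[0,0,0]],[[-17.2,8.74,8],[0,0,0]],[[-21.53,10.93,10.04],[0,0,0]]]'
python3 -m handwheel '[[[0,0,2],[0,0,0]],[[0,0,4],[0,0,0]],[[0,0,5],[0,0,0]],[[0,0,5],[0,0,0]]]'
python3 - <<'E'
from h import *
st();a=shot("top","a");b=shot("scene","b")
f=lambda i,x,y:cv2.resize(i[y:y+100,x:x+100],(400,400),interpolation=cv2.INTER_CUBIC)
cv2.imwrite("pics/ab.png",np.hstack([f(a,265,190),f(b,240,190)]))
E
```

```text
t: 3.28
tool_pos: [0.4676, -0.1838, 0.1193]
tool_rot: [2.42, 2.002, 0.001]
contact_force: [1.0, 1.1, 0.9]
opening: 0.0852
grip_force: 0.0
t: 3.78
tool_pos: [0.4668, -0.1817, 0.0691]
tool_rot: [-2.419, -2.003, 0.001]
contact_force: [0.4, -0.1, 0.8]
opening: 0.0851
grip_force: 0.0
t 3.77 tcp [ 0.4668 -0.1817  0.0691] F [ 0.4 -0.1  0.8] op 0.0851 g 0.0
```

View pics/ab.png

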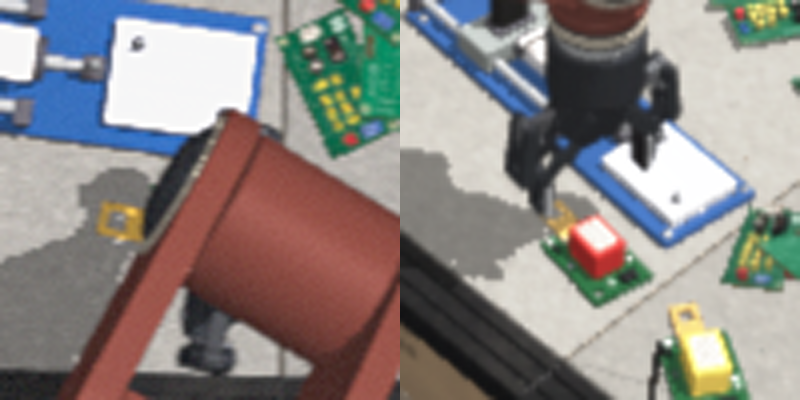

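```bash
python3 -c "
from h import *
for z in (.07,.082):print(proj('scene',(.4668,-.1817,z)),proj('top',(.4668,-.1817,z)))
u=np.array([.187,.982]);v=np.array([-.982,.187])
for s in(1,-1):print(proj('scene',[*(np.array([.4668,-.1817])+s*.0425*v),.082]))"
```

```text
[286.89800452 240.79920824] [317.08384483 249.42269095]
[286.96580755 238.09255802] [317.71835666 249.47851292]
[275.61015388 243.44434272]
[298.06423892 232.86199913]
```

Scene crop: the fingertips sit near (275,242) and (302,231), straddling the red block at about (289,252). They match the projections apart from the same small scene bias, so I'm going down.

```bash
python3 -m handwheel '[[[0,0.2,2],[0,0,0]],[[0,0.2,4],[0,0,0]],[[0,0.2,6.1],[0,0,0]],[[0,0.2,6.1],[0,0,0]]]'
python3 -m handwheel '[[[0,0,0],[0,0,0]],[[0,0,0],[0,0,0]],[[0,0,0],[0,0,0]],[[0,0,0],[0,0,0]],[[0,0,0],[0,0,0]]]' 1 60
python3 -m handwheel '[[[0,0,0],[0,0,0]],[[0,0,-2],[0,0,0]],[[0,0,-5],[0,0,0]],[[0,0,-9.4],[0,0,0]],[[0,0,-9.4],[0,0,0]]]'
python3 - <<'E'
from plan import *
st();a=shot("top","a1");b=shot("scene","b1")
f=lambda i,x,y:cv2.resize(i[y:y+100,x:x+100],(400,400),interpolation=cv2.INTER_CUBIC)
cv2.imwrite("pics/ab1.png",np.hstack([f(a,265,190),f(b,240,190)]))
plan([(.570,-.1665,.085,83.6),(.570,-.1665,.05,83.6)])
E
```

```text
t: 4.38
tool_pos: [0.4685, -0.1818, 0.008]
tool_rot: [-2.418, -2.002, 0.001]
contact_force: [-1.1, -0.7, 0.2]
opening: 0.0855
grip_force: 0.0
t: 5.0
tool_pos: [0.4701, -0.1829, 0.0097]
tool_rot: [2.419, 2.002, 0.001]
contact_force: [-0.2, 0.2, 5.4]
opening: 0.0292
grip_force: 61.6
t: 5.62
tool_pos: [0.4713, -0.1836, 0.1061]
tool_rot: [2.415, 1.999, 0.004]
contact_force: [-0.6, -0.3, -1.9]
opening: 0.0291
grip_force: 60.8
t 5.62 tcp [ 0.4713 -0.1836  0.1061] F [-0.6 -0.3 -1.9] op 0.0291 g 60.8
-> (0.57, -0.1665, 0.085, 83.6) [3.42,9.67,1.68],[-0.001,-0.000,-0.076] rows 2.0
-> (0.57, -0.1665, 0.05, 83.6) [0.00,0.00,3.50],[0.000,0.000,0.000] rows 1.0
```

View pics/ab1.png

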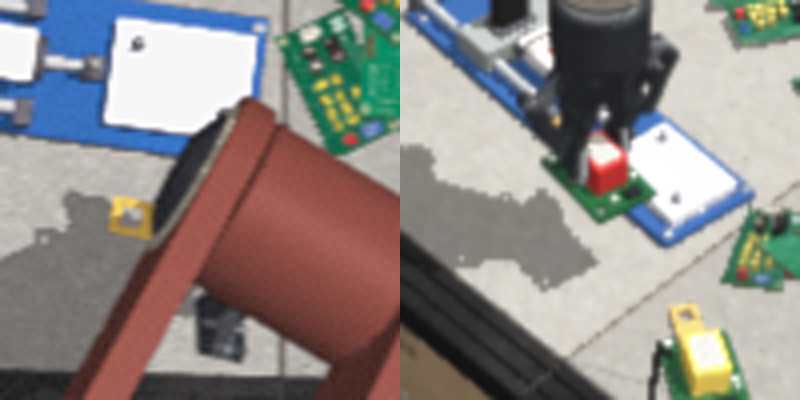

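Picture: the red module hangs level in the gripper, with its lug eye at top pixel (298,244). Next I measure the lug relative to the TCP.

```bash
python3 -m handwheel '[[[1.7,4.8,0.8],[0,0,-0.038]],[[3.42,9.67,1.7],[0,0,-0.076]],[[3.42,9.67,1.7],[0,0,-0.076]],[[3.42,9.67,1.7],[0,0,-0.076]],[[3.42,9.67,1.7],[0,0,-0.076]]]'
cat > lug.py <<'E'
from seg import *
def lug(im,roi,zl):
    c,s,a,P=blob(im,"top",(14,110,90),(32,255,255),roi,zl)
    return c,s,a,P
def report(roi,dz=-.002):
    im=shot("top","lug%d"%(ctrl.get_obs()["t"]*100));o=st();p=np.array(o["tool_pos"])*1000
    X=Ro.from_rotvec(o["tool_rot"]).as_matrix()[:2,0];Y=Ro.from_rotvec(o["tool_rot"]).as_matrix()[:2,1]
    zb=p[2]/1000-.008   # module underside
    c,s,a,P=lug(im,roi,zb+.008)
    d=P-p[:2];print("toolyaw",np.degrees(np.arctan2(X[1],X[0])).round(2),"lug rect",c.round(1),s.round(1),round(a,1))
    x=d@X;y=d@Y;n=x>np.percentile(x,60);print("tip x",np.percentile(x,98).round(1),"y range",np.percentile(y[n],[2,50,98]).round(1))
    return im
E
python3 - <<'E'
from lug import *
im=report((265,165,320,245))
cv2.imwrite("pics/l1.png",cv2.resize(im[165:245,255:335],None,fx=7,fy=7,interpolation=cv2.INTER_CUBIC))
E
```

```text
t: 6.35
tool_pos: [0.5693, -0.1668, 0.0849]
tool_rot: [-2.342, -2.092, 0.001]
contact_force: [-0.3, 0.1, -2.3]
opening: 0.0288
grip_force: 60.7
t 6.4 tcp [ 0.5695 -0.1669  0.0854] F [ 0.1 -1.2 -0.8] op 0.0286 g 60.7
toolyaw 83.54 lug rect [ 573. -108.] [16.7 21.2] 82.9
tip x 67.2 y range [-13.3  -3.    7.4]
```

View pics/l1.png

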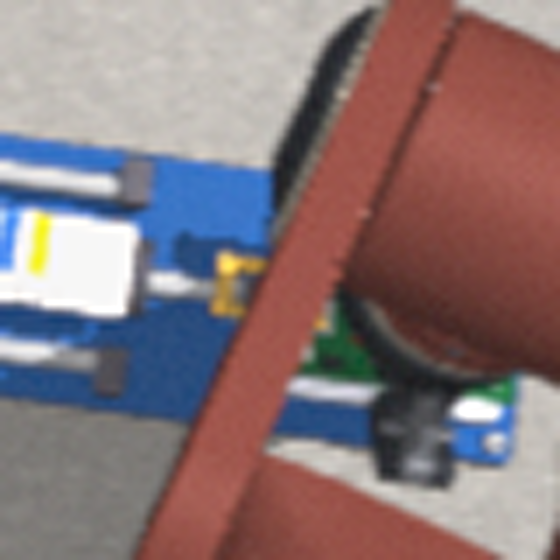

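Picture: the lug is at l1 (240,285), about over the hook pin. The lug reads 3 mm off in tool y, which is the camera-to-robot bias, and 2.8 mm in x. I'll shift by (3.3, 3.5) mm and lower to just above the pin.

```bash
python3 -m handwheel '[[[0.33,0.35,1],[0,0,0]],[[0.33,0.35,2],[0,0,0]],[[0.33,0.35,2.8],[0,0,0]],[[0.33,0.35,2.8],[0,0,0]],[[0.33,0.35,2.8],[0,0,0]]]'
python3 - <<'E'
from lug import *
im=report((265,165,320,245));b=shot("scene","s2")
f=lambda i,x,y:cv2.resize(i[y:y+50,x:x+50],(400,400),interpolation=cv2.INTER_CUBIC)
cv2.imwrite("pics/l2.png",np.hstack([f(im,270,180),f(b,275,195)]))
print(proj("top",(.573+.0066,-.1665+.0576,.043)),proj("scene",(.573+.0066,-.1665+.0576,.043)))
E
```

```text
t: 7.02
tool_pos: [0.5745, -0.164, 0.0577]
tool_rot: [2.342, 2.094, 0.0]
contact_force: [0.2, -0.5, -0.5]
opening: 0.0288
grip_force: 60.8
t 7.08 tcp [ 0.5747 -0.1641  0.0579] F [-0.9  0.6 -1.3] op 0.0287 g 60.8
toolyaw 83.58 lug rect [ 578.1 -104.9] [15.3 22. ] 83.7
tip x 66.7 y range [-13.7  -2.9   7.4]
[288.08750852 204.60270986] [295.00482045 218.79901904]
```

View pics/l2.png

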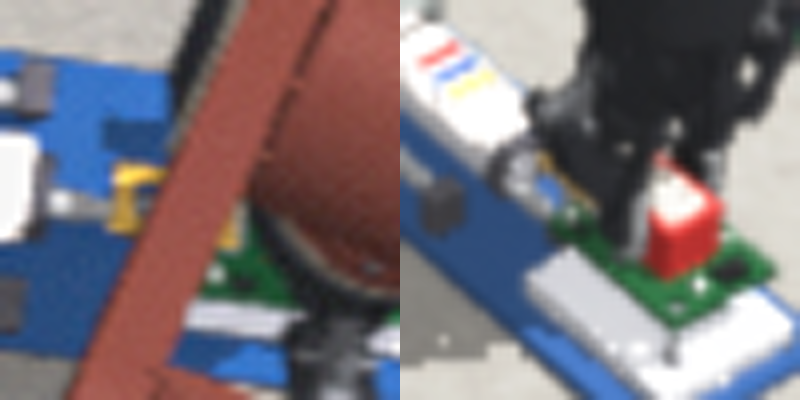

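```bash
python3 -m handwheel '[[[0,-0.06,0.5],[0,0,0]],[[0,-0.06,1],[0,0,0]],[[0,-0.06,1],[0,0,0]]]' | grep -E 'pos|force'
python3 -m handwheel '[[[0,0,0.2],[0,0,0]],[[0,0,0.4],[0,0,0]],[[0,0,0.6],[0,0,0]],[[0,0,0.6],[0,0,0]]]' | grep -E 'pos|force'
```

```text
tool_pos: [0.5732, -0.1637, 0.0467]
contact_force: [0.0, 0.2, -1.2]
grip_force: 60.8
tool_pos: [0.5736, -0.1638, 0.0414]
contact_force: [-0.3, -0.6, -1.6]
grip_force: 60.8
```

```bash
python3 -m handwheel '[[[0,0,0.2],[0,0,0]],[[0,0,0.4],[0,0,0]],[[0,0,0.4],[0,0,0]]]' | grep -E 'pos|force'
python3 -m handwheel '[[[0,0,0.2],[0,0,0]],[[0,0,0.4],[0,0,0]],[[0,0,0.4],[0,0,0]]]' | grep -E 'pos|force'
python3 -m handwheel '[[[0,0,0.15],[0,0,0]],[[0,0,0.3],[0,0,0]],[[0,0,0.3],[0,0,0]]]' | grep -E 'pos|force'
```

```text
tool_pos: [0.5736, -0.1638, 0.0373]
contact_force: [-0.8, 0.8, -1.9]
grip_force: 60.8
tool_pos: [0.5736, -0.1638, 0.0333]
contact_force: [0.3, -0.5, -1.7]
grip_force: 60.8
tool_pos: [0.574, -0.164, 0.0318]
contact_force: [-3.9, 1.5, 5.2]
grip_force: 61.5
```

```bash
python3 -m handwheel '[[[0,0,0],[0,0,0]],[[0,0,0],[0,0,0]],[[0,0,0],[0,0,0]]]' -0.4 | grep -E 'pos|force|open'
python3 -m handwheel '[[[0,0,-3],[0,0,0]],[[0,0,-6],[0,0,0]],[[0,0,-10],[0,0,0]],[[0,0,-14],[0,0,0]],[[0,0,-14],[0,0,0]]]' | grep -E 'pos|force'
python3 - <<'E'
from plan import *
X=np.array([.1115,.9938]);g=np.array([.573,-.1665])+.220*X;print("grip est",g)
plan([(g[0],g[1],.17,173.6)]);plan([(g[0],g[1],.17,-6.4)])
E
```

```text
tool_pos: [0.5738, -0.1639, 0.0305]
contact_force: [0.0, 1.5, -0.0]
opening: 0.0598
grip_force: 0.0
tool_pos: [0.5763, -0.1649, 0.1756]
contact_force: [1.4, 1.1, -0.3]
grip_force: 0.0
grip est [0.59753  0.052136]
-> (np.float64(0.59753), np.float64(0.05213599999999999), 0.17, 173.6) [21.81,-0.32,0.50],[0.005,0.009,-1.571] rows 9.0
-> (np.float64(0.59753), np.float64(0.05213599999999999), 0.17, -6.4) [21.81,-0.32,0.50],[0.009,-0.005,1.571] rows 9.0
```

```bash
python3 -m handwheel '[[[4.4,0,0],[0,0,-0.18]],[[8.8,-0.1,0],[0,0,-0.36]],[[13.2,-0.2,0],[0,0,-0.54]],[[17.6,-0.3,0],[0,0,-0.72]],[[21.8,-0.32,0],[0,0,-0.9]]]' -1 | grep -E 'pos|force'
python3 -m handwheel '[[[0,0,0],[0,0,-0.18]],[[0,0,0],[0,0,-0.36]],[[0,0,0],[0,0,-0.54]],[[0,0,0],[0,0,-0.671]],[[0,0,0],[0,0,-0.671]]]' | grep -E 'pos|force'
python3 - <<'E'
from plan import *
st();im=shot("top","t3");b=shot("scene","s3")
f=lambda i,x,y,w:cv2.resize(i[y:y+w,x:x+w],(400,400),interpolation=cv2.INTER_CUBIC)
cv2.imwrite("pics/l3.png",np.hstack([f(im,250,165,80),f(b,235,165,100)]))
plan([(.5975,.0521,.062,173.6)])
E
```

```text
tool_pos: [0.5943, 0.0546, 0.1691]
contact_force: [0.7, 0.2, -0.2]
grip_force: 0.0
tool_pos: [0.5944, 0.0531, 0.1692]
contact_force: [0.7, -0.3, -0.9]
grip_force: 0.0
t 11.38 tcp [0.5944 0.0531 0.1692] F [ 0.7 -0.3 -0.9] op 0.0854 g 0.0
-> (0.5975, 0.0521, 0.062, 173.6) [-0.32,-0.06,10.77],[-0.000,-0.001,-0.002] rows 2.0
```

View pics/l3.png

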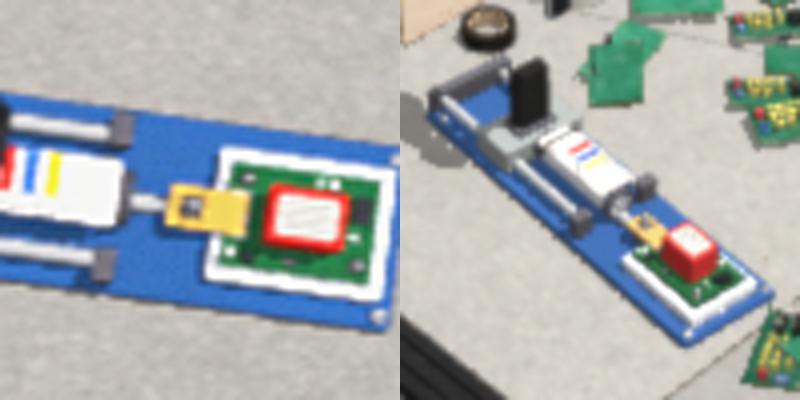

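The red module is seated: the pin shows in the eye at l3 (190,210) and the pegs are in the holes. Now I pinch the grip.

```bash
python3 -m handwheel '[[[-0.32,-0.06,4],[0,0,0]],[[-0.32,-0.06,8],[0,0,0]],[[-0.32,-0.06,10.7],[0,0,0]],[[-0.32,-0.06,10.7],[0,0,0]]]' | grep -E 'pos|force'
python3 -m handwheel '[[[0,0,0],[0,0,0]],[[0,0,0],[0,0,0]],[[0,0,0],[0,0,0]],[[0,0,0],[0,0,0]],[[0,0,0],[0,0,0]]]' 1 50 | grep -E 'pos|force|open'
cat > gauge.py <<'E'
from h import *
def g(name):
    o=st();X=np.array([.1115,.9938]);p=np.array(o["tool_pos"][:2])
    print("along",((p-np.array([.573,-.1665]))@X*1000).round(1),"F along",(np.array(o["contact_force"][:2])@X).round(1))
    im=shot("top",name+"t");b=shot("scene",name+"s")
    f=lambda i,x,y,w:cv2.resize(i[y:y+w,x:x+w],(400,400),interpolation=cv2.INTER_CUBIC)
    cv2.imwrite("pics/%s.png"%name,np.hstack([f(im,215,160,80),f(b,245,175,60)]))
E
python3 -c "
from gauge import *
g('g0')"
```

```text
tool_pos: [0.5956, 0.0522, 0.0604]
contact_force: [-0.5, -0.1, 0.4]
grip_force: 0.0
tool_pos: [0.5987, 0.052, 0.0647]
contact_force: [-1.0, -0.4, 4.9]
opening: 0.0171
grip_force: 50.4
t 12.6 tcp [0.5987 0.052  0.0647] F [-1.  -0.4  4.9] op 0.0171 g 50.4
along 220.0 F along -0.5
```

View pics/g0.png

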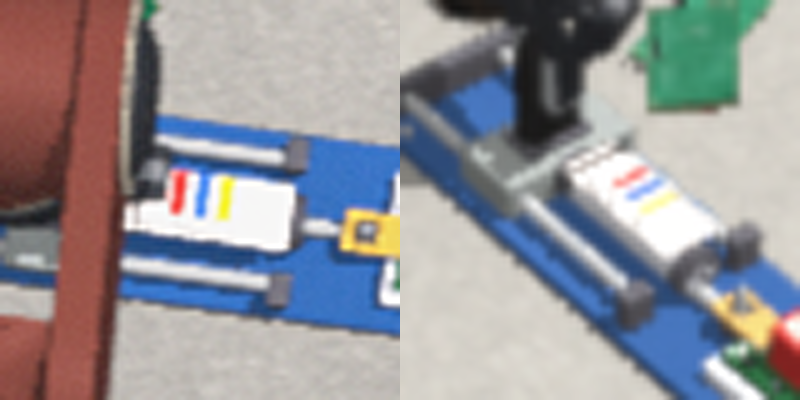

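Pinched at home, at 220.0 mm along, exactly the expected grip distance. Now I pull towards red, 22 mm along +tool y.

```bash
python3 -m handwheel '[[[0,0.4,0],[0,0,0]],[[0,0.8,0],[0,0,0]],[[0,1.2,0],[0,0,0]],[[0,1.5,0],[0,0,0]],[[0,1.7,0],[0,0,0]]]' | grep -E 'pos|force|open'
python3 -m handwheel '[[[0,0.2,0],[0,0,0]],[[0,0.4,0],[0,0,0]],[[0,0.5,0],[0,0,0]],[[0,0.5,0],[0,0,0]]]' | grep -E 'pos|force|open'
python3 -c "
from gauge import *
g('g1')"
```

```text
tool_pos: [0.6005, 0.068, 0.0647]
contact_force: [-3.2, -5.1, 6.9]
opening: 0.0177
grip_force: 50.5
tool_pos: [0.601, 0.0726, 0.0647]
contact_force: [-3.3, -6.0, 7.1]
opening: 0.0173
grip_force: 50.5
t 13.82 tcp [0.601  0.0726 0.0647] F [-3.3 -6.   7.1] op 0.0173 g 50.5
along 240.8 F along -6.3
```

View pics/g1.png

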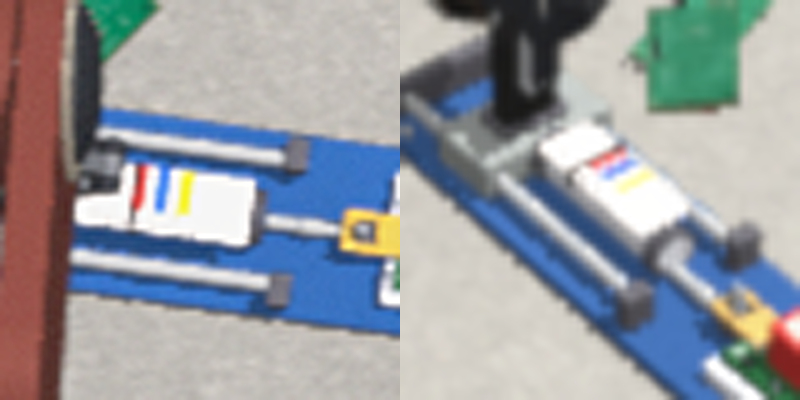

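The pointer sits at g1 (131,185), just short of the red band's middle (138) at about 17 mm. I pull 2 mm more.

```bash
python3 -m handwheel '[[[0,0.1,0],[0,0,0]],[[0,0.2,0],[0,0,0]],[[0,0.2,0],[0,0,0]],[[0,0.2,0],[0,0,0]],[[0,0.2,0],[0,0,0]]]' | grep -E 'pos|force|open'
python3 -c "
from gauge import *
g('g2')"
python3 -m handwheel '[[[0,0,0],[0,0,0]],[[0,0,0],[0,0,0]],[[0,0,0],[0,0,0]],[[0,0,0],[0,0,0]],[[0,0,0],[0,0,0]]]' | grep -E 'pos|force|open'
python3 -m handwheel '[[[0,0,0],[0,0,0]],[[0,0,0],[0,0,0]],[[0,0,0],[0,0,0]],[[0,0,0],[0,0,0]],[[0,0,0],[0,0,0]]]' | grep -E 'pos|force|open'
```

```text
tool_pos: [0.6012, 0.0744, 0.0647]
contact_force: [-3.7, -6.8, 7.0]
opening: 0.0175
grip_force: 50.5
t 14.55 tcp [0.6012 0.0744 0.0647] F [-3.7 -6.8  7. ] op 0.0175 g 50.5
along 242.6 F along -7.2
tool_pos: [0.6012, 0.0744, 0.0647]
contact_force: [-2.3, -6.7, 6.8]
opening: 0.0174
grip_force: 50.5
tool_pos: [0.6012, 0.0744, 0.0647]
contact_force: [-3.4, -6.7, 7.3]
opening: 0.0173
grip_force: 50.5
```

View pics/g2.png

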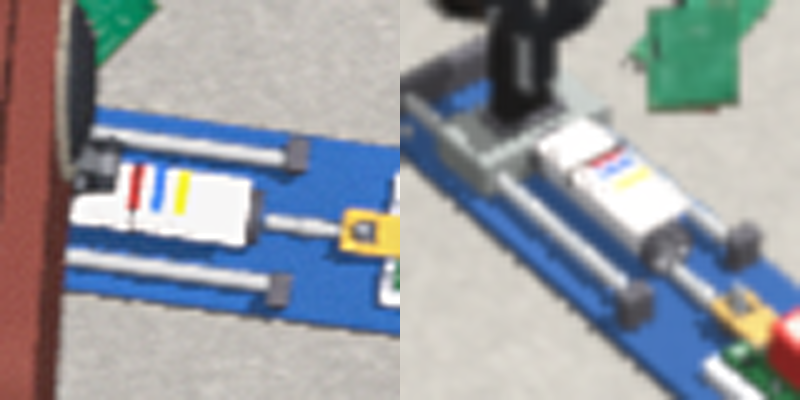

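The pointer is now inside the red band at g2 (132,187). I nudge 1 mm towards the middle and hold again for margin, then take the carriage back and release.

```bash
H='0'; python3 -m handwheel '[[[0,0.1,0],[0,0,0]],[[0,0.1,0],[0,0,0]],[[0,0.1,0],[0,0,0]],[[0,0.1,0],[0,0,0]],[[0,0.1,0],[0,0,0]]]' | grep -E 'pos'
python3 -m handwheel '[[[0,0,0],[0,0,0]],[[0,0,0],[0,0,0]],[[0,0,0],[0,0,0]],[[0,0,0],[0,0,0]],[[0,0,0],[0,0,0]]]' | grep -E 'pos'
python3 -m handwheel '[[[0,0,0],[0,0,0]],[[0,0,0],[0,0,0]],[[0,0,0],[0,0,0]],[[0,0,0],[0,0,0]],[[0,0,0],[0,0,0]]]' | grep -E 'pos'
python3 -m handwheel '[[[0,-0.5,0],[0,0,0]],[[0,-1,0],[0,0,0]],[[0,-1.5,0],[0,0,0]],[[0,-2,0],[0,0,0]],[[0,-2.5,0],[0,0,0]]]' | grep -E 'pos|force'
python3 -m handwheel '[[[0,0,0],[0,0,0]],[[0,0,0],[0,0,0]],[[0,0,0],[0,0,0]],[[0,0,0],[0,0,0]]]' -1 | grep -E 'pos|force|open'
python3 -m handwheel '[[[0,0,-4],[0,0,0]],[[0,0,-8],[0,0,0]],[[0,0,-11],[0,0,0]],[[0,0,-11],[0,0,0]]]' | grep -E 'pos|force|open'
python3 -c "
from plan import *
plan([(.5738,-.1639,.14,83.6)])"
```

```text
tool_pos: [0.6013, 0.0753, 0.0647]
tool_pos: [0.6013, 0.0753, 0.0647]
tool_pos: [0.6013, 0.0754, 0.0647]
tool_pos: [0.5987, 0.052, 0.0648]
contact_force: [-0.7, 0.2, 5.9]
grip_force: 50.5
tool_pos: [0.598, 0.0523, 0.0634]
contact_force: [0.1, 0.0, 0.2]
opening: 0.085
grip_force: 0.0
tool_pos: [0.6002, 0.0522, 0.1772]
contact_force: [0.4, -0.0, 0.6]
opening: 0.0855
grip_force: 0.0
-> (0.5738, -0.1639, 0.14, 83.6) [0.24,-21.77,3.71],[0.006,0.005,1.571] rows 9.0
```

```bash
cat > mods.py <<'E'
from seg import *
def board(im,roi,zb):
    c,s,a,P=blob(im,"top",(0,70,30),(90,255,255),roi,zb+.005)
    L=cv2.boxPoints((tuple(map(float,c)),tuple(map(float,s)),a));e=L[1]-L[0];e2=L[2]-L[1];u=e if np.hypot(*e)>np.hypot(*e2) else e2;u=u/np.hypot(*u)
    if u[1]<0:u=-u
    print("board origin(cam)",(c-15*u).round(1),"size",s.round(1),"yaw",np.degrees(np.arctan2(u[1],u[0])).round(1))
E
python3 -c "
from mods import *
im=shot('top','t4')
board(im,(280,195,330,225),.022);board(im,(338,235,392,280),0)"
python3 -m handwheel '[[[0,-4.4,0],[0,0,0.18]],[[0.1,-8.8,0],[0,0,0.36]],[[0.1,-13.2,0],[0,0,0.54]],[[0.2,-17.6,0],[0,0,0.72]],[[0.24,-21.77,0],[0,0,0.9]]]' | grep -E 'pos|force'
python3 -m handwheel '[[[0,0,0],[0,0,0.18]],[[0,0,0],[0,0,0.36]],[[0,0,0],[0,0,0.54]],[[0,0,0],[0,0,0.671]],[[0,0,0],[0,0,0.671]]]' -0.4 | grep -E 'pos|force|open'
python3 -c "
from plan import *
st();plan([(.5738,-.1639,.032,83.6)])"
```

```text
board origin(cam) [ 571.1 -165. ] size [109.4  54.6] yaw 83.8
board origin(cam) [ 440.  -325.2] size [110.6  57. ] yaw 57.3
tool_pos: [0.5699, -0.1648, 0.1709]
contact_force: [-0.8, -0.3, 0.1]
grip_force: 0.0
tool_pos: [0.5704, -0.1635, 0.1711]
contact_force: [0.3, -0.5, 0.2]
opening: 0.06
grip_force: 0.0
t 20.7 tcp [ 0.5704 -0.1635  0.1711] F [ 0.3 -0.5  0.2] op 0.06 g 0.0
-> (0.5738, -0.1639, 0.032, 83.6) [-0.02,0.40,13.91],[-0.004,-0.001,0.001] rows 3.0
```

```bash
python3 -m handwheel '[[[0,0.4,5],[0,0,0]],[[0,0.4,10],[0,0,0]],[[0,0.4,12.5],[0,0,0]],[[0,0.4,13.9],[0,0,0]],[[0,0.4,13.9],[0,0,0]]]' | grep -E 'pos|force'
python3 -m handwheel '[[[0,0,0],[0,0,0]],[[0,0,0],[0,0,0]],[[0,0,0],[0,0,0]],[[0,0,0],[0,0,0]],[[0,0,0],[0,0,0]]]' 1 80 | grep -E 'pos|force|open'
python3 -m handwheel '[[[0,0,-0.8],[0,0,0]],[[0,0,-1.8],[0,0,0]],[[0,0,-3],[0,0,0]],[[0,0,-8],[0,0,0]],[[0,0,-12.5],[0,0,0]]]' | grep -E 'pos|force|open'
python3 -c "
from plan import *
st();plan([(.51,.2,.16,125),(.512,.3602,.16,173.6),(.512,.3602,.045,173.6)])"
```

```text
tool_pos: [0.5746, -0.164, 0.0333]
contact_force: [0.1, 0.4, 0.2]
grip_force: 0.0
tool_pos: [0.5748, -0.165, 0.0369]
contact_force: [-7.0, 0.7, 7.1]
opening: 0.028
grip_force: 83.9
tool_pos: [0.5759, -0.1642, 0.1621]
contact_force: [0.2, -0.3, -1.7]
opening: 0.0282
grip_force: 82.7
t 22.57 tcp [ 0.5759 -0.1642  0.1621] F [ 0.2 -0.3 -1.7] op 0.0282 g 82.7
-> (0.51, 0.2, 0.16, 125) [35.46,-10.61,0.19],[0.002,0.001,-0.723] rows 6.0
-> (0.512, 0.3602, 0.16, 173.6) [13.01,9.35,0.00],[0.000,0.000,-0.848] rows 5.0
-> (0.512, 0.3602, 0.045, 173.6) [0.00,0.00,11.50],[0.000,0.000,0.000] rows 2.0
```

```bash
python3 -m handwheel '[[[6,-1.8,0],[0,0,-0.14]],[[12,-3.6,0],[0,0,-0.28]],[[18,-5.4,0],[0,0,-0.42]],[[24,-7.2,0],[0,0,-0.56]],[[30,-9,0],[0,0,-0.7]]]' | grep -E 'pos|grip_force'
python3 -c "
from plan import *
st();plan([(.512,.3602,.16,173.6)])"
```

```text
tool_pos: [0.5196, 0.1454, 0.1612]
grip_force: 82.7
t 23.2 tcp [0.5196 0.1454 0.1612] F [ 1.7 -0.5 -1.1] op 0.0282 g 82.7
-> (0.512, 0.3602, 0.16, 173.6) [18.25,11.37,0.14],[0.002,0.002,-0.866] rows 5.0
```

```bash
python3 -m handwheel '[[[3.65,2.27,0],[0,0,-0.174]],[[7.3,4.55,0],[0,0,-0.347]],[[10.95,6.8,0],[0,0,-0.52]],[[14.6,9.1,0],[0,0,-0.693]],[[18.25,11.37,0.1],[0,0,-0.866]]]' | grep -E 'pos|grip_force'
python3 -m handwheel '[[[0,0,2],[0,0,0]],[[0,0,5],[0,0,0]],[[0,0,8],[0,0,0]],[[0,0,10],[0,0,0]],[[0,0,10],[0,0,0]]]' | grep -E 'pos|force'
python3 - <<'E'
from plan import *
st();plan([(.512,.3602,.03,173.6)])
im=shot("top","t5");b=shot("scene","s5")
f=lambda i,x,y,w:cv2.resize(i[y:y+w,x:x+w],(400,400),interpolation=cv2.INTER_CUBIC)
cv2.imwrite("pics/l5.png",np.hstack([f(im,70,185,110),f(b,150,130,110)]))
E
```

```text
tool_pos: [0.5132, 0.3601, 0.1602]
grip_force: 82.7
tool_pos: [0.5117, 0.3568, 0.0565]
contact_force: [-0.2, -0.2, -2.0]
grip_force: 82.7
t 24.45 tcp [0.5117 0.3568 0.0565] F [-0.2 -0.2 -2. ] op 0.0283 g 82.7
-> (0.512, 0.3602, 0.03, 173.6) [0.01,0.34,2.65],[-0.002,-0.003,-0.006] rows 1.0
```

View pics/l5.png

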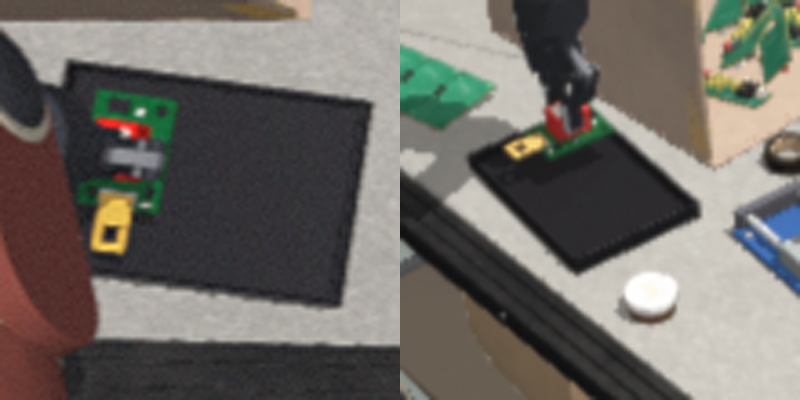

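The module hangs over the left part of the tray with its ends inside the walls (l5 rows 92–255 against walls at 75 and 275). I lower it.

```bash
python3 -m handwheel '[[[0,0.2,1.5],[0,0,0]],[[0,0.2,3],[0,0,0]],[[0,0.2,3.6],[0,0,0]],[[0,0.2,3.8],[0,0,0]]]' | grep -E 'pos|force'
python3 -m handwheel '[[[0,0,0.15],[0,0,0]],[[0,0,0.3],[0,0,0]],[[0,0,0.3],[0,0,0]]]' | grep -E 'pos|force'
```

```text
tool_pos: [0.5127, 0.3598, 0.0196]
contact_force: [-0.4, 0.3, -1.9]
grip_force: 82.7
tool_pos: [0.5136, 0.3603, 0.0188]
contact_force: [-3.3, -1.1, 4.9]
grip_force: 83.5
```

```bash
python3 -m handwheel '[[[0,0,0],[0,0,0]],[[0,0,0],[0,0,0]],[[0,0,0],[0,0,0]]]' -0.4 | grep -E 'pos|force|open'
python3 -m handwheel '[[[0,0,-3],[0,0,0]],[[0,0,-6],[0,0,0]],[[0,0,-12],[0,0,0]],[[0,0,-18],[0,0,0]],[[0,0,-20],[0,0,0]]]' | grep -E 'pos|force'
python3 -c "
from plan import *
st();plan([(.44,.05,.2,115),(.443,-.325,.2,57.3),(.443,-.325,.06,57.3)])"
```

```text
tool_pos: [0.5133, 0.36, 0.0175]
contact_force: [-0.6, 0.7, 0.1]
opening: 0.0597
grip_force: 0.0
tool_pos: [0.5153, 0.3611, 0.2235]
contact_force: [0.2, 0.4, -0.3]
grip_force: 0.0
t 26.43 tcp [0.5153 0.3611 0.2235] F [ 0.2  0.4 -0.3] op 0.0597 g 0.0
-> (0.44, 0.05, 0.2, 115) [3.87,-31.79,2.16],[0.008,0.004,1.018] rows 6.0
-> (0.443, -0.325, 0.2, 57.3) [-34.11,-15.58,0.00],[0.000,0.000,1.007] rows 7.0
-> (0.443, -0.325, 0.06, 57.3) [0.00,0.00,14.00],[0.000,0.000,0.000] rows 3.0
```

```bash
python3 -m handwheel '[[[0.7,-6,0.3],[0,0,0.18]],[[1.4,-12,0.6],[0,0,0.36]],[[2.1,-18,0.9],[0,0,0.54]],[[2.8,-24,1.2],[0,0,0.72]],[[3.5,-29.5,1.5],[0,0,0.9]]]' -1 | grep -E 'pos'
python3 -c "
from mods import *
im=shot('top','t6');board(im,(338,235,392,280),0);board(im,(80,200,140,265),.004)
from plan import *
plan([(.445,-.15,.2,70),(.443,-.325,.2,57.3)])"
```

```text
tool_pos: [0.4429, 0.0694, 0.2014]
board origin(cam) [ 440.  -325.2] size [110.7  57. ] yaw 57.4
board origin(cam) [514.4 360.6] size [ 61.6 114.1] yaw 173.0
-> (0.445, -0.15, 0.2, 70) [-18.59,-10.73,0.16],[-0.004,0.005,0.888] rows 5.0
-> (0.443, -0.325, 0.2, 57.3) [-16.51,5.80,0.00],[0.000,0.000,0.222] rows 3.0
```

```bash
python3 -m handwheel '[[[-3.7,-2.1,0],[0,0,0.178]],[[-7.4,-4.3,0],[0,0,0.355]],[[-11.1,-6.4,0],[0,0,0.533]],[[-14.9,-8.6,0],[0,0,0.71]],[[-18.59,-10.73,0.1],[0,0,0.888]]]' | grep -E 'pos'
python3 -m handwheel '[[[-5.5,1.9,2],[0,0,0.074]],[[-11,3.8,4],[0,0,0.15]],[[-16.51,5.8,6],[0,0,0.222]],[[-16.51,5.8,10],[0,0,0.222]],[[-16.51,5.8,10],[0,0,0.222]]]' | grep -E 'pos'
python3 -m handwheel '[[[0,0,0],[0,0,0]]]' | grep -E 'pos'
python3 -c "
from plan import *
st();plan([(.443,-.325,.014,57.3)])"
```

```text
tool_pos: [0.4501, -0.1447, 0.2006]
tool_pos: [0.4484, -0.3165, 0.0967]
tool_pos: [0.4516, -0.3181, 0.1021]
t 28.48 tcp [ 0.4516 -0.3181  0.1021] F [-0.2 -0.2  0.8] op 0.0856 g 0.0
-> (0.443, -0.325, 0.014, 57.3) [-1.04,-0.36,8.81],[0.000,0.000,0.015] rows 2.0
```

```bash
python3 -m handwheel '[[[-1,-0.36,3],[0,0,0.015]],[[-1,-0.36,6],[0,0,0.015]],[[-1,-0.36,8.8],[0,0,0.015]],[[-1,-0.36,8.8],[0,0,0.015]]]' | grep -E 'pos|force'
python3 -m handwheel '[[[0,0,0],[0,0,0]],[[0,0,0],[0,0,0]],[[0,0,0],[0,0,0]],[[0,0,0],[0,0,0]],[[0,0,0],[0,0,0]]]' 1 80 | grep -E 'pos|force|open'
python3 -m handwheel '[[[0,0,-2],[0,0,0]],[[0,0,-5],[0,0,0]],[[0,0,-9],[0,0,0]],[[0,0,-11],[0,0,0]],[[0,0,-11],[0,0,0]]]' | grep -E 'pos|force|open'
python3 - <<'E'
from lug import *
from plan import plan
im=report((330,200,380,262));plan([(.572,-.1635,.085,83.6)])
E
```

```text
tool_pos: [0.4427, -0.3238, 0.0133]
contact_force: [-0.2, -0.1, -0.3]
grip_force: 0.0
tool_pos: [0.444, -0.3259, 0.0153]
contact_force: [-1.1, 0.4, 6.0]
opening: 0.0278
grip_force: 83.0
tool_pos: [0.4438, -0.3258, 0.1256]
contact_force: [-0.2, 0.2, -2.0]
opening: 0.0278
grip_force: 82.0
t 30.27 tcp [ 0.4429 -0.325   0.1236] F [-0.2 -0.  -2.4] op 0.0282 g 82.0
toolyaw 57.28 lug rect [ 467.7 -283.5] [39.2 23. ] 57.1
tip x 67.9 y range [-12.7  -2.1   8.7]
-> (0.572, -0.1635, 0.085, 83.6) [20.56,2.13,3.86],[0.000,0.000,-0.459] rows 4.0
```

```bash
sed -i 's/-.008   # module underside/-DZ/; s/^def report/DZ=.0145\ndef report/; s/zb+.008)/zb+.0098)/' lug.py
python3 -m handwheel '[[[4.1,0.43,0.5],[0,0,-0.115]],[[8.2,0.85,1],[0,0,-0.23]],[[12.3,1.28,1.5],[0,0,-0.345]],[[16.5,1.7,2],[0,0,-0.459]],[[20.56,2.13,3],[0,0,-0.459]]]' | grep -E 'pos|grip_force'
python3 -m handwheel '[[[0,0,1.5],[0,0,0]],[[0,0,2.9],[0,0,0]],[[0,0,2.9],[0,0,0]],[[0,0,2.9],[0,0,0]]]' | grep -E 'pos|force|open'
python3 - <<'E'
from lug import *
from plan import plan
im=report((265,165,320,245));plan([(.5736,-.1638,.063,83.6)])
E
```

```text
tool_pos: [0.5716, -0.1619, 0.0911]
grip_force: 82.0
tool_pos: [0.5716, -0.1644, 0.0646]
contact_force: [-0.5, 0.2, -1.4]
opening: 0.0281
grip_force: 82.0
t 31.45 tcp [ 0.5721 -0.1644  0.0651] F [ 0.1 -0.1 -1.4] op 0.0281 g 82.0
toolyaw 83.52 lug rect [ 575.5 -104.5] [16.9 21. ] 84.0
tip x 68.2 y range [-13.8  -3.5   7. ]
-> (0.5736, -0.1638, 0.063, 83.6) [0.08,0.15,0.21],[0.001,0.000,-0.001] rows 1.0
```

```bash
python3 -m handwheel '[[[-0.06,0.18,0.5],[0,0,0]],[[-0.06,0.18,1],[0,0,0]],[[-0.06,0.18,1.4],[0,0,0]],[[-0.06,0.18,1.4],[0,0,0]]]' | grep -E 'pos|force'
python3 -m handwheel '[[[0,0,0.3],[0,0,0]],[[0,0,0.6],[0,0,0]],[[0,0,0.6],[0,0,0]]]' | grep -E 'pos|force'
python3 -m handwheel '[[[0,0,0.2],[0,0,0]],[[0,0,0.4],[0,0,0]],[[0,0,0.4],[0,0,0]]]' | grep -E 'pos|force'
```

```text
tool_pos: [0.5733, -0.1641, 0.0499]
contact_force: [-0.3, 0.3, -1.5]
grip_force: 82.0
tool_pos: [0.5738, -0.1648, 0.0445]
contact_force: [0.3, -2.4, -2.0]
grip_force: 82.0
tool_pos: [0.5739, -0.1648, 0.0407]
contact_force: [-0.8, -4.3, -0.6]
grip_force: 82.1
```

```bash
python3 -m handwheel '[[[-0.1,0,0],[0,0,0]],[[-0.1,0,0],[0,0,0]],[[-0.1,0,0.2],[0,0,0]],[[-0.1,0,0.2],[0,0,0]]]' | grep -E 'pos|force'
python3 -m handwheel '[[[0,0,0.15],[0,0,0]],[[0,0,0.3],[0,0,0]],[[0,0,0.3],[0,0,0]]]' | grep -E 'pos|force'
```

```text
tool_pos: [0.5735, -0.1651, 0.0382]
contact_force: [0.3, -0.2, -1.8]
grip_force: 82.0
tool_pos: [0.5736, -0.1651, 0.0373]
contact_force: [-6.5, 3.1, 10.4]
grip_force: 83.3
```

```bash
python3 -m handwheel '[[[0,0,0],[0,0,0]],[[0,0,0],[0,0,0]],[[0,0,0],[0,0,0]]]' -0.4 | grep -E 'pos|force|open'
python3 -m handwheel '[[[0,0,-3],[0,0,0]],[[0,0,-6],[0,0,0]],[[0,0,-10],[0,0,0]],[[0,0,-14],[0,0,0]],[[0,0,-14],[0,0,0]]]' | grep -E 'pos'
python3 -c "
from plan import *
plan([(.5975,.0521,.17,173.6)])"
```

```text
tool_pos: [0.5735, -0.1653, 0.0353]
contact_force: [-0.1, -0.2, 0.1]
opening: 0.06
grip_force: 0.0
tool_pos: [0.5761, -0.1664, 0.1805]
-> (0.5975, 0.0521, 0.17, 173.6) [21.95,-0.32,0.99],[0.005,0.008,-1.571] rows 9.0
```

```bash
python3 -m handwheel '[[[4.4,0,0],[0,0,-0.18]],[[8.8,-0.1,0],[0,0,-0.36]],[[13.2,-0.2,0],[0,0,-0.54]],[[17.6,-0.3,0.3],[0,0,-0.72]],[[21.95,-0.32,0.6],[0,0,-0.9]]]' -1 | grep -E 'pos|force'
python3 -m handwheel '[[[0,0,0],[0,0,-0.18]],[[0,0,0],[0,0,-0.36]],[[0,0,0],[0,0,-0.54]],[[0,0,0],[0,0,-0.671]],[[0,0,0],[0,0,-0.671]]]' | grep -E 'pos|force'
python3 - <<'E'
from plan import *
from mods import board
st();im=shot("top","t7");b=shot("scene","s7")
f=lambda i,x,y,w:cv2.resize(i[y:y+w,x:x+w],(400,400),interpolation=cv2.INTER_CUBIC)
cv2.imwrite("pics/l7.png",np.hstack([f(im,250,165,80),f(b,235,165,100)]))
board(im,(280,195,330,225),.022)
plan([(.5983,.0521,.062,173.6)])
E
```

```text
tool_pos: [0.5943, 0.0546, 0.168]
contact_force: [0.8, 0.2, -0.2]
grip_force: 0.0
tool_pos: [0.5943, 0.0532, 0.1681]
contact_force: [0.5, -0.2, -0.2]
grip_force: 0.0
t 35.83 tcp [0.5943 0.0532 0.1681] F [ 0.5 -0.2 -0.2] op 0.0856 g 0.0
board origin(cam) [ 570.9 -165.1] size [109.8  54.7] yaw 83.2
-> (0.5983, 0.0521, 0.062, 173.6) [-0.40,-0.06,10.66],[-0.000,-0.001,-0.002] rows 2.0
```

View pics/l7.png

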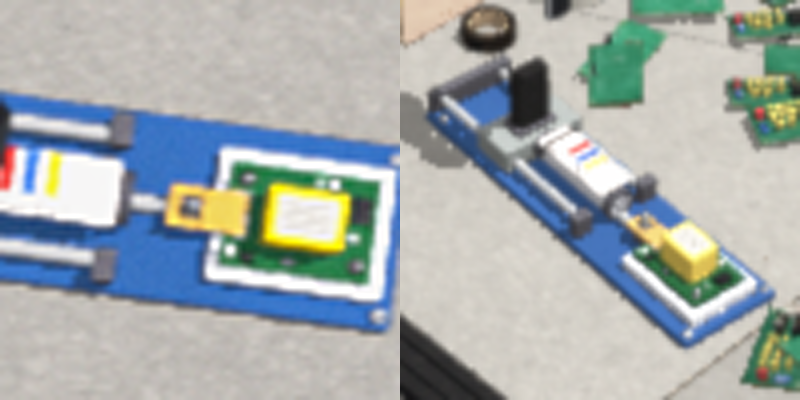

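The yellow module is seated: pin in the eye at l7 (190,208), pegs in the holes. Pinch and pull, 45 mm first, then check.

```bash
python3 -m handwheel '[[[-0.4,-0.06,4],[0,0,0]],[[-0.4,-0.06,8],[0,0,0]],[[-0.4,-0.06,10.6],[0,0,0]],[[-0.4,-0.06,10.6],[0,0,0]]]' | grep -E 'pos|force'
python3 -m handwheel '[[[0,0,0],[0,0,0]],[[0,0,0],[0,0,0]],[[0,0,0],[0,0,0]],[[0,0,0],[0,0,0]],[[0,0,0],[0,0,0]]]' 1 90 | grep -E 'pos|force|open'
python3 -m handwheel '[[[0,0.4,0],[0,0,0]],[[0,0.8,0],[0,0,0]],[[0,1.2,0],[0,0,0]],[[0,1.6,0],[0,0,0]],[[0,2,0],[0,0,0]]]' | grep -E 'pos|force|open'
python3 -m handwheel '[[[0,0.4,0],[0,0,0]],[[0,0.8,0],[0,0,0]],[[0,1.2,0],[0,0,0]],[[0,1.6,0],[0,0,0]],[[0,2,0],[0,0,0]]]' | grep -E 'pos|force|open'
python3 -m handwheel '[[[0,0.2,0],[0,0,0]],[[0,0.4,0],[0,0,0]],[[0,0.5,0],[0,0,0]],[[0,0.5,0],[0,0,0]]]' | grep -E 'pos|force|open'
python3 -c "
from gauge import *
g('g7')"
```

```text
tool_pos: [0.5965, 0.0521, 0.0604]
contact_force: [0.4, 0.1, -0.5]
grip_force: 0.0
tool_pos: [0.5995, 0.0519, 0.0648]
contact_force: [-2.1, -0.7, 5.3]
opening: 0.0168
grip_force: 88.8
tool_pos: [0.6016, 0.0707, 0.0648]
contact_force: [-4.2, -5.8, 6.7]
opening: 0.0172
grip_force: 88.9
tool_pos: [0.6036, 0.0893, 0.0648]
contact_force: [-4.4, -11.7, 7.5]
opening: 0.0169
grip_force: 88.9
tool_pos: [0.6041, 0.094, 0.0648]
contact_force: [-4.4, -11.1, 7.9]
opening: 0.017
grip_force: 89.0
t 38.8 tcp [0.6041 0.094  0.0648] F [ -4.4 -11.1   7.9] op 0.017 g 89.0
along 262.4 F along -11.5
```

View pics/g7.png

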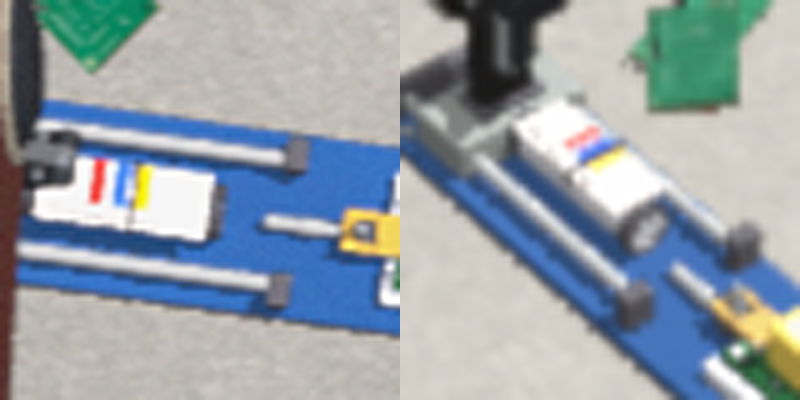

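The pointer is at g7 (131,190), between blue (120) and yellow (144), about 38–39 mm. I need about 5 mm more.

```bash
python3 -m handwheel '[[[0,0.15,0],[0,0,0]],[[0,0.3,0],[0,0,0]],[[0,0.45,0],[0,0,0]],[[0,0.5,0],[0,0,0]],[[0,0.5,0],[0,0,0]]]' | grep -E 'pos|force|open'
python3 -c "
from gauge import *
g('g8')"
python3 -m handwheel '[[[0,0,0],[0,0,0]],[[0,0,0],[0,0,0]],[[0,0,0],[0,0,0]],[[0,0,0],[0,0,0]],[[0,0,0],[0,0,0]]]' | grep -E 'pos|open'
python3 -m handwheel '[[[0,0,0],[0,0,0]],[[0,0,0],[0,0,0]],[[0,0,0],[0,0,0]],[[0,0,0],[0,0,0]],[[0,0,0],[0,0,0]]]' | grep -E 'pos|open'
```

```text
tool_pos: [0.6046, 0.0986, 0.0648]
contact_force: [-4.7, -12.7, 8.6]
opening: 0.0168
grip_force: 89.0
t 39.52 tcp [0.6046 0.0986 0.0648] F [ -4.7 -12.7   8.6] op 0.0168 g 89.0
along 267.0 F along -13.2
tool_pos: [0.6046, 0.0986, 0.0648]
opening: 0.0169
tool_pos: [0.6046, 0.0986, 0.0648]
opening: 0.0171
```

View pics/g8.png

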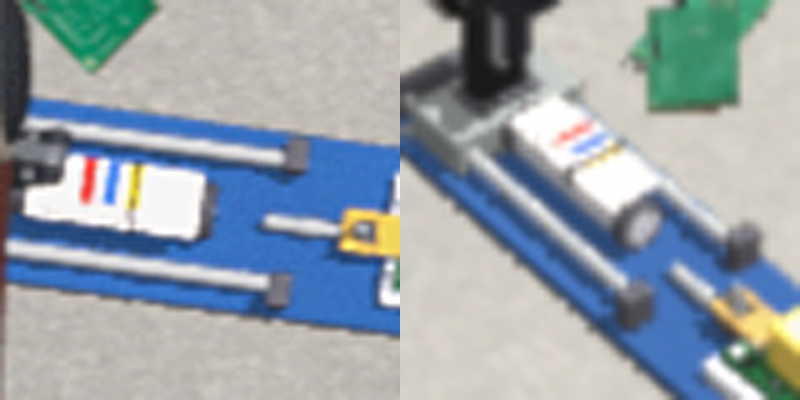

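The pointer stands in the yellow band at g8 (134,190). I hold a bit longer, return home, release, and go for the module.

```bash
python3 -m handwheel '[[[0,0,0],[0,0,0]],[[0,0,0],[0,0,0]],[[0,0,0],[0,0,0]],[[0,0,0],[0,0,0]],[[0,0,0],[0,0,0]]]' | grep -E 'pos'
python3 -m handwheel '[[[0,-0.5,0],[0,0,0]],[[0,-1,0],[0,0,0]],[[0,-1.5,0],[0,0,0]],[[0,-2,0],[0,0,0]],[[0,-2.5,0],[0,0,0]]]' | grep -E 'pos'
python3 -m handwheel '[[[0,-0.5,0],[0,0,0]],[[0,-1,0],[0,0,0]],[[0,-1.5,0],[0,0,0]],[[0,-2,0],[0,0,0]],[[0,-2.5,0],[0,0,0]]]' | grep -E 'pos|force'
python3 -m handwheel '[[[0,0,0],[0,0,0]],[[0,0,0],[0,0,0]],[[0,0,0],[0,0,0]],[[0,0,0],[0,0,0]]]' -1 | grep -E 'pos|force|open'
python3 -m handwheel '[[[0,0,-4],[0,0,0]],[[0,0,-8],[0,0,0]],[[0,0,-11],[0,0,0]],[[0,0,-11],[0,0,0]]]' | grep -E 'pos|force|open'
python3 -c "
from mods import *
im=shot('top','t9');board(im,(280,195,330,225),.022);board(im,(80,200,140,265),.004)
from plan import *
plan([(.5738,-.1639,.17,83.6)])"
```

```text
tool_pos: [0.6046, 0.0986, 0.0648]
tool_pos: [0.602, 0.0752, 0.0648]
tool_pos: [0.5995, 0.0519, 0.0648]
contact_force: [-1.8, -0.1, 6.4]
grip_force: 88.9
tool_pos: [0.5988, 0.0522, 0.0634]
contact_force: [-0.2, 0.4, -0.3]
opening: 0.0854
grip_force: 0.0
tool_pos: [0.601, 0.0521, 0.1772]
contact_force: [-0.3, -0.3, -0.2]
opening: 0.0856
grip_force: 0.0
board origin(cam) [ 571.1 -164.9] size [109.5  54.6] yaw 83.6
board origin(cam) [514.4 360.7] size [ 61.9 113.8] yaw 173.2
-> (0.5738, -0.1639, 0.17, 83.6) [0.15,-21.76,0.46],[0.002,0.002,1.571] rows 9.0
```

```bash
python3 -m handwheel '[[[0,-4.4,0],[0,0,0.18]],[[0.1,-8.8,0],[0,0,0.36]],[[0.1,-13.2,0],[0,0,0.54]],[[0.15,-17.6,0],[0,0,0.72]],[[0.15,-21.77,0],[0,0,0.9]]]' | grep -E 'pos'
python3 -m handwheel '[[[0,0,0],[0,0,0.18]],[[0,0,0],[0,0,0.36]],[[0,0,0],[0,0,0.54]],[[0,0,0],[0,0,0.671]],[[0,0,0],[0,0,0.671]]]' -0.4 | grep -E 'pos|open'
python3 -c "
from plan import *
st();plan([(.5738,-.1639,.036,83.6)])"
```

```text
tool_pos: [0.5716, -0.165, 0.1709]
tool_pos: [0.572, -0.1636, 0.1711]
opening: 0.0596
t 45.05 tcp [ 0.572  -0.1636  0.1711] F [ 0.4 -0.6  0.3] op 0.0596 g 0.0
-> (0.5738, -0.1639, 0.036, 83.6) [-0.02,0.23,13.51],[-0.004,-0.001,0.001] rows 3.0
```

```bash
python3 -m handwheel '[[[0,0.23,5],[0,0,0]],[[0,0.23,10],[0,0,0]],[[0,0.23,12.5],[0,0,0]],[[0,0.23,13.5],[0,0,0]],[[0,0.23,13.5],[0,0,0]]]' | grep -E 'pos|force'
python3 -m handwheel '[[[0,0,0],[0,0,0]],[[0,0,0],[0,0,0]],[[0,0,0],[0,0,0]],[[0,0,0],[0,0,0]],[[0,0,0],[0,0,0]]]' 1 80 | grep -E 'pos|force|open'
python3 -m handwheel '[[[0,0,-0.8],[0,0,0]],[[0,0,-1.8],[0,0,0]],[[0,0,-3],[0,0,0]],[[0,0,-8],[0,0,0]],[[0,0,-12.5],[0,0,0]]]' | grep -E 'pos|force|open'
python3 -m handwheel '[[[6,-1.5,0],[0,0,-0.16]],[[12,-3,0],[0,0,-0.32]],[[18,-4.5,0],[0,0,-0.48]],[[24,-6,0],[0,0,-0.64]],[[30,-7.5,0],[0,0,-0.8]]]' | grep -E 'pos|force|open'
python3 -c "
from plan import *
st();plan([(.5008,.2608,.16,173.6)])"
```

```text
tool_pos: [0.575, -0.1642, 0.038]
contact_force: [0.1, -0.3, 0.5]
grip_force: 0.0
tool_pos: [0.5748, -0.1649, 0.0408]
contact_force: [-7.3, 0.6, 7.7]
opening: 0.0278
grip_force: 82.9
tool_pos: [0.5759, -0.1642, 0.1661]
contact_force: [-0.3, -0.4, -1.0]
opening: 0.0278
grip_force: 81.7
tool_pos: [0.5344, 0.1445, 0.1652]
contact_force: [1.0, -0.0, -1.5]
opening: 0.0279
grip_force: 81.8
t 47.55 tcp [0.5344 0.1445 0.1652] F [ 1.  -0.  -1.5] op 0.0279 g 81.8
-> (0.5008, 0.2608, 0.16, 173.6) [11.10,4.85,0.52],[0.002,0.002,-0.766] rows 5.0
```

```bash
python3 -m handwheel '[[[2.2,1,0],[0,0,-0.153]],[[4.4,1.9,0],[0,0,-0.306]],[[6.6,2.9,0],[0,0,-0.46]],[[8.9,3.9,0],[0,0,-0.613]],[[11.1,4.85,0],[0,0,-0.766]]]' | grep -E 'pos|grip_force'
python3 -m handwheel '[[[0,0,3],[0,0,0]],[[0,0,6],[0,0,0]],[[0,0,9],[0,0,0]],[[0,0,10.5],[0,0,0]],[[0,0,10.5],[0,0,0]]]' | grep -E 'pos|force'
python3 - <<'E'
from plan import *
st();plan([(.5008,.2608,.025,173.6)])
im=shot("top","t10");b=shot("scene","s10")
f=lambda i,x,y,w:cv2.resize(i[y:y+w,x:x+w],(400,400),interpolation=cv2.INTER_CUBIC)
cv2.imwrite("pics/l10.png",np.hstack([f(im,70,185,110),f(b,150,130,110)]))
E
```

```text
tool_pos: [0.5015, 0.26, 0.1649]
grip_force: 81.8
tool_pos: [0.5009, 0.2587, 0.0582]
contact_force: [0.0, 0.2, -2.6]
grip_force: 81.7
t 48.8 tcp [0.5009 0.2587 0.0582] F [ 0.   0.2 -2.6] op 0.028 g 81.7
-> (0.5008, 0.2608, 0.025, 173.6) [0.03,0.21,3.32],[-0.000,-0.001,-0.005] rows 1.0
```

View pics/l10.png

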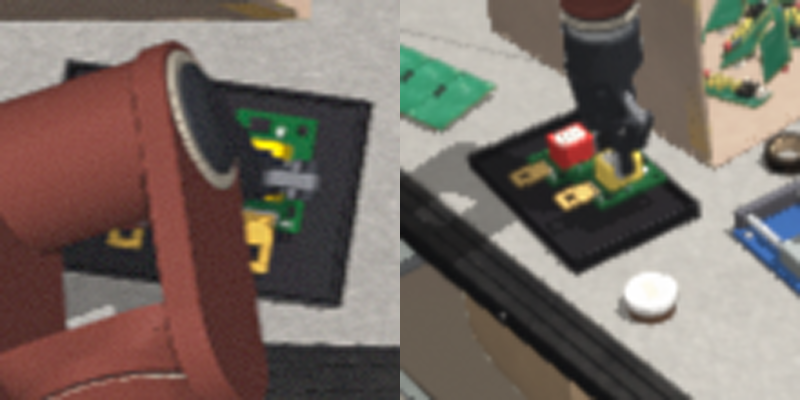

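The yellow module is over the right part of the tray (board at l10 (280,165)) and well clear of red. I lower, release and retreat.

```bash
python3 -m handwheel '[[[0,0.1,1.5],[0,0,0]],[[0,0.1,2.8],[0,0,0]],[[0,0.1,3.4],[0,0,0]],[[0,0.1,3.4],[0,0,0]]]' | grep -E 'pos|force'
python3 -m handwheel '[[[0,0,0.15],[0,0,0]],[[0,0,0.3],[0,0,0]],[[0,0,0.3],[0,0,0]]]' | grep -E 'pos|force'
```

```text
tool_pos: [0.5012, 0.2596, 0.0239]
contact_force: [-0.2, -0.8, -1.2]
grip_force: 81.7
tool_pos: [0.5018, 0.2598, 0.0228]
contact_force: [-3.1, -0.5, 5.3]
grip_force: 82.5
```

```bash
python3 -m handwheel '[[[0,0,0],[0,0,0]],[[0,0,0],[0,0,0]],[[0,0,0],[0,0,0]]]' -0.4 | grep -E 'pos|force|open'
python3 -m handwheel '[[[0,0,-3],[0,0,0]],[[0,0,-6],[0,0,0]],[[0,0,-12],[0,0,0]],[[0,0,-18],[0,0,0]],[[0,0,-20],[0,0,0]]]' | grep -E 'pos|force'
python3 -m handwheel '[[[0,-5,0],[0,0,0]],[[0,-10,0],[0,0,0]],[[0,-15,0],[0,0,0]],[[0,-20,0],[0,0,0]],[[0,-25,0],[0,0,0]]]' | grep -E 'pos|force'
python3 - <<'E'
from mods import *
st();im=shot("top","t11");b=shot("scene","s11");board(im,(80,200,130,265),.004);board(im,(130,200,165,265),.004)
f=lambda i,x,y,w:cv2.resize(i[y:y+w,x:x+w*3//4+w//4],(400,400),interpolation=cv2.INTER_CUBIC)
cv2.imwrite("pics/l11.png",np.hstack([f(im,70,165,130),f(b,150,130,130)]))
E
```

```text
tool_pos: [0.5016, 0.2597, 0.0216]
contact_force: [-0.6, 0.6, 0.6]
opening: 0.0596
grip_force: 0.0
tool_pos: [0.5036, 0.2605, 0.2271]
contact_force: [0.9, -0.4, 0.0]
grip_force: 0.0
tool_pos: [0.4715, 0.01, 0.2205]
contact_force: [0.0, 0.1, -0.1]
grip_force: 0.0
t 51.4 tcp [0.4715 0.01   0.2205] F [ 0.   0.1 -0.1] op 0.06 g 0.0
board origin(cam) [514.3 360.6] size [ 61.8 114. ] yaw 173.1
board origin(cam) [502.3 260.1] size [ 61.  113.8] yaw 172.9
```

View pics/l11.png

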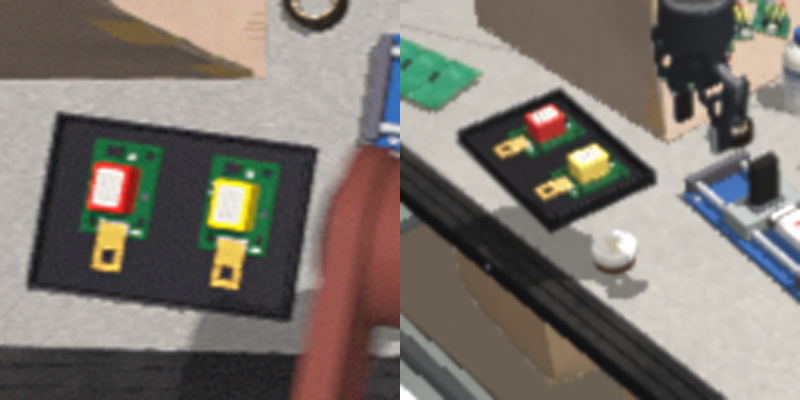

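Both modules lie flat and side by side in the tray (l11 (112,190) and (232,205)). The carriage is home and the robot is clear, so I'm handing in.

```bash
python3 -m handwheel '[[[0,0,0],[0,0,0]],[[0,0,0],[0,0,0]]]' | grep pos; python3 -c "
from station import ctrl
print(ctrl.finish_job())"
```

```text
tool_pos: [0.4723, 0.0124, 0.2211]
the job is handed in; nothing more can be done
None
```

I pulled the red and yellow modules to their own bands, held each for over a second, and laid both flat in the tray with the carriage home. No blue module was on the bench; the job is handed in, but no verdict came back.

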